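# Fit the keyed pulley to the feed gearbox and lock it with its R-clip

### The arm

A 7-joint arm with a two-finger parallel gripper is mounted at the origin on the work surface. World frame = base frame: x ahead of the robot, y to its left, z up, the work surface at z = 0. Lengths are in mm, angles in rad, forces in N, time in s.
With the tool pointing down it reaches from about 350 to 900 mm from the base axis. Payload 19.9 kg.
Tool frame: the origin (TCP) lies at the very end of the fingers, on their centre line; the grasp point (between the pads) lies 19 mm behind it; z points along the fingers, y is the direction in which the jaws open and shut (so a half turn about z gives the same grasp; the last joint's range is limited). The gripper opens to 85 mm and grips with 20 to 120 N. Pads are 22 mm wide; open, the fingers measure 114 mm over their backs; the gripper's body (76 mm by 85 mm) begins 54 mm behind the grasp point. The pads swing forward as they close: fully open they stand 13 mm farther back than shut.
Start: joints at [-1.282, 0.417, -0.01, 1.614, 0.005, 1.111, -0.053], TCP at [202.398, 591.301, 231.26] pointing down, gripper open.
Joint ranges: [-2.81, 2.81], [-0.39, 2.02], [-1.27, 1.25], [0.06, 2.57], [-1.19, 4.33], [0.19, 2], [-2.82, 2.82]. Speed limits (rad/s): [1.89, 1.89, 2.39, 2.39, 3.01, 3.01, 3.01].

### API

Orientations are given as a rotation vector (axis times angle).
In Python, from cell import telemetry, cams, order gives the robot as it stands.
- The arm moves only by the tool apply_moves, never from a script. Its argument "targets" is a list of rows, each a list of 2 entries, a list of its own where there are three numbers: the shift along the tool's x, y, z in m, then the turn about the tool's z in rad. In form: [[[tx, ty, tz], turn], ...]. A call has exactly 5 rows; each row is the pose to reach, as a shift and turn from the pose commanded when the call began, along the tool's axes at that moment; what a row does not reach only later rows make up. A row lasts 1/10 s, in which the tool goes at most 50 mm and 8.59 degrees, less where a joint would pass 70% of its speed; a pose out of reach is approached as far as the arm can. A call with a gripper value outside its range is refused whole. "hand" is the finger opening in m, from 0 to 0.0854, set as the call begins (left out, the last holds). The fingers move at their own pace and stop on an object; "grip_force" is the grip in N (left out, the last holds). Time passes only in rows, so rows that repeat a pose let the fingers close, or fill a call up. It gives the time, the measured TCP pose, the force and the opening at its end, in the units of the state.
- telemetry.get_state(): the state, without advancing time (a new reading comes with each control period).
- cams.get_image(name): name is "scene" or "top" or "wrist"; returns a dict with "frame" (384x512x3 uint8, blue, green, red), "intrinsics" (3x3 intrinsics, pixels), "world_to_cam" (4x4, takes a point from world to camera coordinates); the wrist camera has in their place "tool_from_camera" (4x4, takes a point from camera to tool coordinates, whose origin is the TCP and whose axes are the flange's). Camera axes: x right, y up, looking along -z (the intrinsics and any distortion apply to the point x, -y, -z); pixel columns grow to the right and rows downward; lengths in mm; the calibration is good to about 2 mm. The wrist camera is an equidistant fisheye: a pixel r from the principal point sees the ray r / f radians off the axis. A picture is of the moment at which its call begins: read the wrist's pose just before it. There is no depth.
- order.job_done(): hands the job in, once; it reports no verdict.
Trained networks look in the newest picture that a camera, given by its name, has taken for a name from the list of things; names that differ only in an ending like _2 or _b are one class to them, and where a whole thing is asked for, a point or a joint stands for the part that bears it (a point fixed in the world has none). Each returns a list of dicts, best first, with "score" (0 to 1); they miss things now and then, are a little off and sometimes report something else, mostly with a low value. They report only what shows in the picture. A call takes as long as a camera call. They do not tell look-alikes from the thing itself.
- cams.find_in(target, camera): "rect" ([centre column, centre row, width, height] in pixels, round what is visible of it).
- cams.masks_of(target, camera): "pixels" (384x512 bool, what is visible of it) and "rect" ([centre column, centre row, width, height] in pixels, round what is visible of it).
- cams.tip_of(target, camera): "xy" ([column, row] in pixels: a listed point, or the origin of a listed thing).
The state is a dict: "clock": time; "qpos": joint angles; "joint_vel": joint speeds; "joint_torque": joint torques, N m; "tool_pos": TCP position; "eef_rot": TCP orientation; "ft_force": force on the tool from outside, world axes, zero at the start; "ft_torque": the same for the moment, N m; "opening": finger opening in mm.
Only numpy, scipy, OpenCV 4.12 (cv2) and the standard library are available. Lean on these libraries where they do the work, as an engineer would, in place of code of your own. Each camera call takes 0.05 s, during which the arm holds its last target. There are 200 camera calls.

### The job

Take the protector cap off the gearbox shaft and put it in the steel parts tray. Slide the one pulley whose bore and keyway match the keyed shaft down over it, keyway over key, fully home on the shoulder, set the spacer ring on top of it over the shaft, and lock both with the R-clip: push its straight leg through the cross-hole until the bent leg has ridden over the shaft and snapped around it. Put the other pulleys on the bench into the tray as well, each standing flat on its floor, and leave everything else where it is.

Things in the scene. Friction and masses are not known exactly. Their poses are not given: they have to be found in the camera images.
- gearbox: aluminium worm gearbox bolted to the bench, steel output shaft pointing straight up, grey motor on its -y flank; housing 144 x 120 mm, 82 mm high. Origin: on the shaft's axis at bench level; z up; x points to the key side of the shaft, y along the cross-hole. Shaft 25 mm diameter, its chamfered top 168 mm above the bench
- key (a point): the shaft's key, on its +x side: this point is on the key's outer face, 16 mm from the shaft's axis and 20 mm above the shoulder. The key is 8 mm wide, stands 3.5 mm proud of the shaft and reaches from the shoulder to 39 mm above it (the last 7 mm bevelled as a lead-in); a pulley sits right when its +x (keyway) points along the gearbox's x
- seat (a point): centre of the shaft's shoulder (the collar's top face), 92 mm above the bench: a seated pulley's underside rests here
- cross_hole (a point): centre of the shaft's cross-hole, on the shaft's axis 155 mm above the bench (63 mm above the shoulder); an 8 mm hole straight through along the gearbox's y, open at both ends; either end will do
- pulley_a: steel V-belt pulley, alike outside: grooved flange 68 mm diameter and 20 mm high, above it a round boss 46 mm diameter up to 42 mm (hold it by the boss); bore 26.5 mm with a keyway 9.5 mm wide towards its +x. Origin: centre of the underside; z up along the bore. Starts on any of four spots
- pulley_b: steel V-belt pulley, alike outside: grooved flange 68 mm diameter and 20 mm high, above it a round boss 46 mm diameter up to 42 mm (hold it by the boss); bore 26.5 mm, plain, without a keyway. May be absent. Origin: centre of the underside; z up along the bore. Starts on any of four spots
- pulley_c: steel V-belt pulley, alike outside: grooved flange 68 mm diameter and 20 mm high, above it a round boss 46 mm diameter up to 42 mm (hold it by the boss); bore 26.5 mm with a narrow keyway only 4.5 mm wide towards its +x. May be absent. Origin: centre of the underside; z up along the bore. Starts on any of four spots
- pulley_d: steel V-belt pulley, alike outside: grooved flange 68 mm diameter and 20 mm high, above it a round boss 46 mm diameter up to 42 mm (hold it by the boss); small bore 19 mm with a 6 mm keyway towards its +x. May be absent. Origin: centre of the underside; z up along the bore. Starts on any of four spots
- cap: black plastic shaft protector cap, 34 mm diameter, 32 mm high, closed on top, open below (bore 28 mm, 28 mm deep); at the start it sits loosely over the end of the shaft. Origin: centre of its open lower rim; z up
- spacer: steel spacer ring, 38 mm outside, 28.5 mm inside, 16 mm high, lying flat on the bench; on the boss of a seated pulley its underside is 42 mm above the shoulder. Origin: centre of its underside
- clip: R-clip of 6 mm steel wire, 100 mm long, lying flat. Origin: on its straight leg's axis (3 mm above the bench), level with the middle of the bent leg's hump: fully home, it lies on the shaft's axis in the cross-hole. x runs along the straight leg to its tip, 39 mm ahead; bent leg on the +y side; z normal to the clip. The bent leg springs over the shaft (5 to 10 N along x), then drops back
- clip_eye (a point): middle of the clip's round eye, 50 mm behind the clip's origin and 8 mm to its +y side; the eye is 24 mm wide along the clip's y and 6 mm thick, and is where to hold the clip
- tray: open steel parts tray fixed to the bench, 165 mm (x) x 270 mm (y), walls 4 mm thick and 25 mm high, floor 4 mm thick. Origin: centre of its underside
- drill_chuck: bystander: steel drill chuck 45 mm diameter, 76 mm high, standing with its jaws up; origin at its foot
- t_nut: bystander: dark steel T-nut 26 x 22 x 16 mm; origin under its centre
- screwdriver: bystander: screwdriver lying at the back of the bench; origin at its middle
- wrench: bystander: wrench lying at the back of the bench; origin at its middle
- oil: bystander: white oil bottle 52 mm diameter, 130 mm high; origin at its foot
- block_123: bystander: steel setup block 76 x 51 x 25 mm; origin under its centre
- indicator: bystander: dial indicator 58 mm diameter lying on its back; origin under its dial
Mind the look-alikes: they are no part of the job. Several things have the shape of the cap; the one meant has the colours described above. Leave any purple look-alike of the pulley_d alone.

How it is judged:
By the outcome, as a careful person would: the job done as asked, in the order asked, and still so for the second after the job is handed in, with the robot touching nothing.
Of pulley_b, pulley_c, pulley_d only 1 to 3 are there at a start; the rules pass over those that are not, and their reading is None.
At some moment in a run one of pulley_a, pulley_b, pulley_c, pulley_d, spacer, clip may be knocked a few centimetres aside while the robot is not near it.
Once in a run the grip may slacken for a moment while it holds something.
It also fails if it takes over 210 s, if anything falls off the work surface, if the arm or the gripper's body presses on something with over 40 N, if the wrist force passes 120 N, or if a joint passes its speed limit or range.

## Working session

There is one attempt and no reset: what is moved stays moved. The work goes in short steps, Python scripts to look and compute and a tool call to move; the robot and the scene stay as the last step left them, time stands still between calls to the robot, and variables do not carry over. Pictures are saved under pics/ and viewed, about 12 in all and at most 16, crops included, and the job is handed in when it is done.

Besides the shell and the picture viewer there is one more tool, called after ">>>" as a command line: name --argument value ..., lists and objects as JSON in quotes. apply_moves: Moves the arm, as the interface text tells. Its arguments: {"type":"object","properties":{"targets":{"type":"array","items":{"type":"array"}},"hand":{"type":"number"},"grip_force":{"type":"number"}},"required":["targets"]}

```bash
ls; mkdir -p pics; cat > h.py <<'E'
import numpy as np, cv2
from scipy.spatial.transform import Rotation as R
from cell import telemetry, cams, order
def st(): return telemetry.get_state()
def pix2w(im,uv,z):
    K=np.array(im["intrinsics"]);T=np.array(im["world_to_cam"]);
    d=np.linalg.inv(K)@np.array([uv[0],uv[1],1.]); d=np.array([d[0],-d[1],-d[2]])
    c=-T[:3,:3].T@T[:3,3]; w=T[:3,:3].T@d
    return c+w*(z-c[2])/w[2]
def w2pix(im,p):
    K=np.array(im["intrinsics"]);T=np.array(im["world_to_cam"]); q=T[:3,:3]@np.array(p,float)+T[:3,3]
    v=K@np.array([q[0],-q[1],-q[2]]); return v[:2]/v[2]
def wrist(im,s,uv,z):
    K=np.array(im["intrinsics"]);T=np.array(im["tool_from_camera"])
    x=(uv[0]-K[0,2])/K[0,0];y=(uv[1]-K[1,2])/K[1,1]; r=np.hypot(x,y)
    d=np.array([np.sin(r)*x/max(r,1e-9),-np.sin(r)*y/max(r,1e-9),-np.cos(r)])
    Rt=R.from_rotvec(s["eef_rot"]).as_matrix(); c=Rt@T[:3,3]+np.array(s["tool_pos"]); w=Rt@T[:3,:3]@d
    return c+w*(z-c[2])/w[2]
def wpix(im,s,p):
    K=np.array(im["intrinsics"]);T=np.array(im["tool_from_camera"])
    Rt=R.from_rotvec(s["eef_rot"]).as_matrix(); t=Rt.T@(np.array(p,float)-np.array(s["tool_pos"]))
    q=T[:3,:3].T@(t-T[:3,3]); q=np.array([q[0],-q[1],-q[2]])
    h=np.hypot(q[0],q[1]); th=np.arctan2(h,q[2]); return np.array([K[0,2]+K[0,0]*th*q[0]/h,K[1,2]+K[1,1]*th*q[1]/h])
def yaw(s): # heading of tool x in world
    m=R.from_rotvec(s["eef_rot"]).as_matrix(); return np.arctan2(m[1,0],m[0,0])
def loc(p,z=None,psi=None):
    """print shift in tool axes (m) to bring TCP to p(x,y,z world mm), and turn to make tool x heading psi"""
    s=st(); m=R.from_rotvec(s["eef_rot"]).as_matrix()
    sh=m.T@(np.array(p,float)-np.array(s["tool_pos"]))/1000
    t=None
    if psi is not None: t=-((psi-yaw(s)+np.pi)%(2*np.pi)-np.pi) # tool z down
    return np.round(sh,4),t
E
cat > a.py <<'E'
from h import *
s=st(); print({k:np.round(v,3).tolist() for k,v in s.items()}); print("yaw",yaw(s), R.from_rotvec(s["eef_rot"]).as_matrix().round(3).tolist())
for n in ["top","scene","wrist"]:
    im=cams.get_image(n); cv2.imwrite(f"pics/{n}0.png",cv2.resize(im["frame"],(800,600),interpolation=cv2.INTER_CUBIC))
    if n=="wrist": print(np.array(im["intrinsics"]).tolist(),np.array(im["tool_from_camera"]).round(3).tolist());continue
    T=np.array(im["world_to_cam"]);print(n,"cam",(-T[:3,:3].T@T[:3,3]).round(),np.array(im["intrinsics"]).round(1).tolist())
    for t,z in [("gearbox",0),("key",112),("seat",92),("pulley_a",0),("cap",136),("spacer",0),("clip",3),("clip_eye",3),("tray",0),("drill_chuck",0)]:
        for o in cams.tip_of(t,n)[:6]:
            if o["score"]>.2: print(t,round(o["score"],2),np.round(o["xy"]).tolist(),pix2w(im,o["xy"],z).round(1)[:2])
E
python3 a.py
```

```text
pics
{'clock': 0.0, 'qpos': [-1.283, 0.418, -0.01, 1.614, 0.005, 1.111, -0.053], 'joint_vel': [-0.001, -0.0, 0.001, -0.002, 0.001, -0.001, -0.001], 'joint_torque': [-0.001, -86.441, 0.678, -43.49, 0.019, 0.007, 0.0], 'tool_pos': [202.259, 590.965, 230.639], 'eef_rot': [-0.516, -3.099, 0.002], 'ft_force': [-0.001, 0.654, -0.966], 'ft_torque': [0.006, 0.055, -0.024], 'opening': 85.51}
yaw 2.8118834984548062 [[-0.946, 0.324, -0.0], [0.324, 0.946, -0.001], [-0.0, -0.001, -1.0]]
top cam [ 363.   52. 1774.] [[489.1, 0.0, 253.5], [0.0, 489.1, 196.8], [0.0, 0.0, 1.0]]
gearbox 0.73 [358.0, 205.0] [ 527.6 -308.1]
key 0.61 [364.0, 193.0] [ 558.6 -304.9]
seat 0.84 [359.0, 202.0] [ 529.5 -290.9]
pulley_a 0.8 [246.0, 236.0] [413.8  98.4]
pulley_a 0.56 [250.0, 204.0] [530.6  87.8]
pulley_a 0.55 [280.0, 201.0] [541.1 -25.1]
cap 0.53 [389.0, 215.0] [ 484.4 -382.9]
cap 0.47 [364.0, 200.0] [ 533.4 -298.1]
cap 0.46 [320.0, 199.0] [ 536.5 -150.2]
spacer 0.4 [193.0, 174.0] [635.6 295.7]
clip 0.59 [252.0, 163.0] [680.4  79.5]
clip_eye 0.45 [249.0, 150.0] [729.6  90.3]
clip_eye 0.43 [184.0, 212.0] [498.9 32
[... 323 characters left out ...]
62.0] [721.7 -88.5]
seat 0.84 [161.0, 282.0] [ 537.5 -297.5]
pulley_a 0.95 [228.0, 238.0] [550.3 -36.6]
pulley_a 0.8 [224.0, 189.0] [416.3 101. ]
pulley_a 0.64 [248.0, 206.0] [523.1  96.3]
cap 0.56 [124.0, 322.0] [ 564.  -444.8]
cap 0.5 [199.0, 268.0] [ 610.4 -217.7]
cap 0.45 [158.0, 274.0] [ 536.4 -297.8]
spacer 0.66 [313.0, 183.0] [637.8 308.3]
clip 0.57 [282.0, 232.0] [671.5  82.3]
clip_eye 0.52 [293.0, 243.0] [722.2  74. ]
drill_chuck 0.68 [111.0, 292.0] [ 401.7 -387.8]
[[297.3186396354542, 0.0, 251.95907426516624], [0.0, 297.3186396354542, 192.98233485588483], [0.0, 0.0, 1.0]] [[-0.0, 0.946, 0.325, 85.395], [1.0, 0.0, -0.0, -0.635], [-0.0, 0.325, -0.946, -142.302], [0.0, 0.0, 0.0, 1.0]]
```

View pics/top0.png

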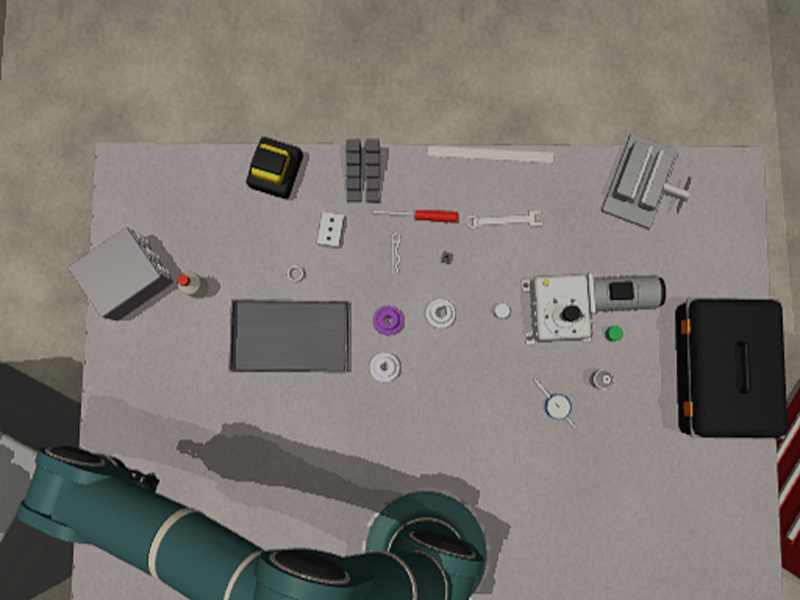

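View pics/scene0.png

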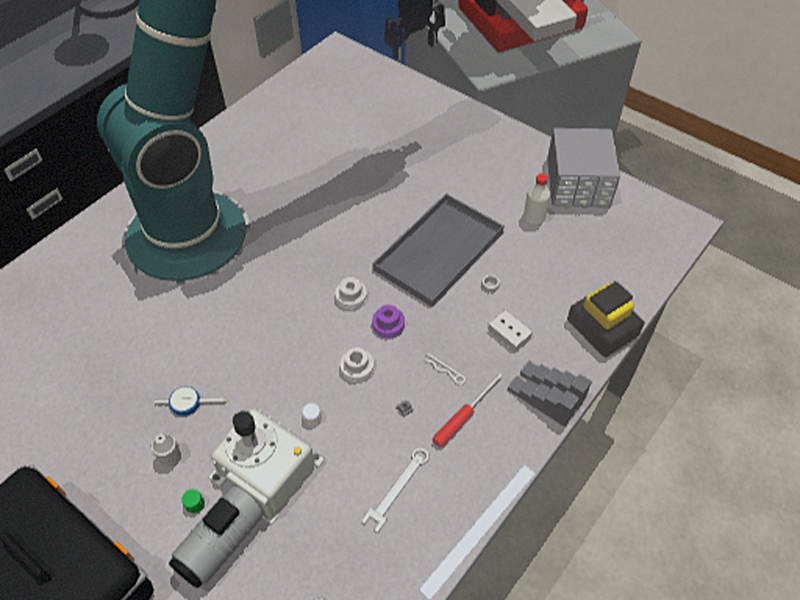

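```bash
cat >> h.py <<'E'
def plan(*wps):
    """wps: (x,y,z,yaw_deg or None) ; print one or more calls for each (<=240mm, <=40deg per call)"""
    s=st(); p=np.array(s["tool_pos"]); a=np.degrees(yaw(s))
    for x,y,z,ps in wps:
        q=np.array([x,y,z],float); da=0 if ps is None else (ps-a+180)%360-180
        n=int(max(np.ceil(np.linalg.norm(q-p)/230),np.ceil(abs(da)/40),1))
        for i in range(n):
            d=(q-p)/n; t=np.radians(a); c,sn=np.cos(t),np.sin(t)
            print("  [[%.4f,%.4f,%.4f],%.3f]"%((c*d[0]+sn*d[1])/1e3,(sn*d[0]-c*d[1])/1e3,-d[2]/1e3,-np.radians(da/n)))
            a+=da/n
        p=q
E
python3 -c "
from h import *
plan((480,35,180,94))"
```

```text
[[-0.1476,-0.1455,0.0171],0.390]
  [[-0.1919,-0.0784,0.0171],0.390]
  [[-0.2072,0.0006,0.0171],0.390]
```

>>> apply_moves --targets '[[[-0.1476,-0.1455,0.0171],0.39],[[-0.1476,-0.1455,0.0171],0.39],[[-0.1476,-0.1455,0.0171],0.39],[[-0.1476,-0.1455,0.0171],0.39],[[-0.1476,-0.1455,0.0171],0.39]]'

```text
clock: 1.65
tool_pos: [297.5, 401.1, 214.1]
eef_rot: [1.115, 2.936, -0.002]
ft_force: [-0.4, 1.5, 0.5]
opening: 85.5
```

>>> apply_moves --targets '[[[-0.1919,-0.0784,0.0171],0.39],[[-0.1919,-0.0784,0.0171],0.39],[[-0.1919,-0.0784,0.0171],0.39],[[-0.1919,-0.0784,0.0171],0.39],[[-0.1919,-0.0784,0.0171],0.39]]'

```text
clock: 2.15
tool_pos: [389.4, 215.9, 197.1]
eef_rot: [1.663, 2.665, -0.001]
ft_force: [0.0, 1.0, -0.4]
opening: 85.5
```

>>> apply_moves --targets '[[[-0.2072,0.0006,0.0171],0.39],[[-0.2072,0.0006,0.0171],0.39],[[-0.2072,0.0006,0.0171],0.39],[[-0.2072,0.0006,0.0171],0.39],[[-0.2072,0.0006,0.0171],0.39]]'

```text
clock: 2.65
tool_pos: [481.8, 30.3, 180.0]
eef_rot: [2.146, 2.292, -0.001]
ft_force: [-1.1, 1.4, -0.3]
opening: 85.3
```

```bash
cat > w.py <<'E'
import sys
from h import *
s=st(); im=cams.get_image("wrist"); name=sys.argv[1]
np.save("pics/last.npy",im["frame"])
print("tcp",np.round(s["tool_pos"],1),"yaw",round(np.degrees(yaw(s)),2))
for a in sys.argv[2:]:
    t,z=a.split(":")
    for o in cams.tip_of(t,"wrist")[:4]:
        if o["score"]>.15: print(t,round(o["score"],2),np.round(o["xy"],1).tolist(),wrist(im,s,o["xy"],float(z)).round(1)[:2])
cv2.imwrite(f"pics/{name}.png",cv2.resize(im["frame"],(800,600),interpolation=cv2.INTER_CUBIC))
print("cam at",(R.from_rotvec(s["eef_rot"]).as_matrix()@np.array(im["tool_from_camera"])[:3,3]+s["tool_pos"]).round(1))
E
python3 w.py p1 pulley_a:0 pulley_b:0 pulley_c:0 pulley_d:0 spacer:0 clip:3 clip_eye:3
```

```text
tcp [481.8  30.3 180. ] yaw 93.75
pulley_a 0.95 [295.3, 223.8] [536.5 -32.6]
pulley_a 0.95 [196.1, 104.8] [415.2  99.7]
pulley_a 0.64 [298.6, 120.0] [527.  90.]
pulley_a 0.27 [393.4, 238.5] [673.8 -48.6]
pulley_b 0.95 [295.3, 223.8] [536.5 -32.6]
pulley_b 0.95 [196.1, 104.8] [415.2  99.7]
pulley_b 0.64 [298.6, 120.0] [527.  90.]
pulley_b 0.27 [393.4, 238.5] [673.8 -48.6]
pulley_c 0.95 [295.3, 223.8] [536.5 -32.6]
pulley_c 0.95 [196.1, 104.8] [415.2  99.7]
pulley_c 0.64 [298.6, 120.0] [527.  90.]
pulley_c 0.27 [393.4, 238.5] [673.8 -48.6]
pulley_d 0.95 [295.3, 223.8] [536.5 -32.6]
pulley_d 0.95 [196.1, 104.8] [415.2  99.7]
pulley_d 0.64 [298.6, 120.0] [527.  90.]
pulley_d 0.27 [393.4, 238.5] [673.8 -48.6]
clip 0.57 [413.1, 142.8] [670.3  80.1]
clip_eye 0.69 [442.1, 149.9] [717.  77.]
cam at [474.5 114.  322.2]
```

View pics/p1.png

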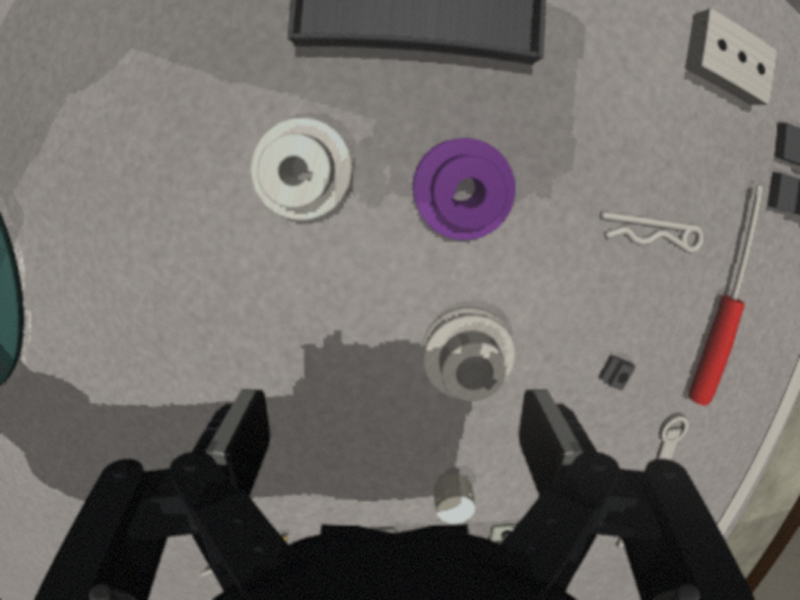

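```bash
python3 -c "
import numpy as np,cv2
f=np.load('pics/last.npy')
a=cv2.resize(f[70:150,155:235],(400,400),interpolation=cv2.INTER_CUBIC)
b=cv2.resize(f[185:265,260:340],(400,400),interpolation=cv2.INTER_CUBIC)
b=cv2.convertScaleAbs(b,alpha=1.8)
cv2.imwrite('pics/p1c.png',np.hstack([a,b]))
from h import *
plan((534,-299,250,70))
print(cams.get_image('top') is None)
"
```

```text
[[-0.1692,0.0147,-0.0349],0.211]
  [[-0.1624,0.0498,-0.0349],0.211]
False
```

View pics/p1c.png

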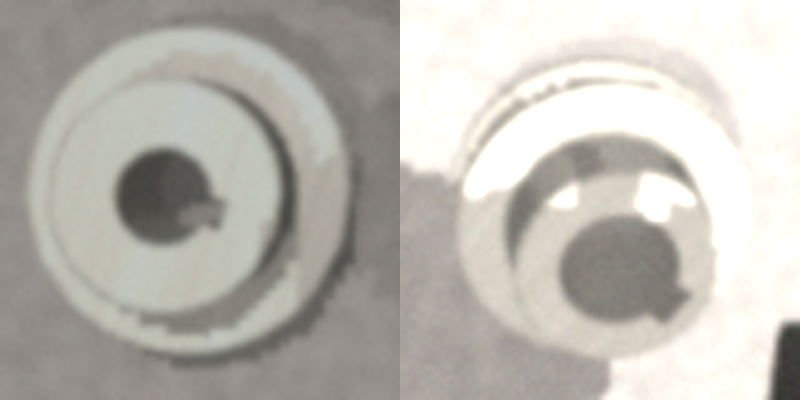

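>>> apply_moves --targets '[[[-0.1692,0.0147,-0.0349],0.211],[[-0.1692,0.0147,-0.0349],0.211],[[-0.1692,0.0147,-0.0349],0.211],[[-0.1692,0.0147,-0.0349],0.211],[[-0.1692,0.0147,-0.0349],0.211]]'

```text
clock: 3.6
tool_pos: [507.1, -135.8, 215.8]
eef_rot: [2.374, 2.055, 0.0]
ft_force: [0.2, 0.9, -0.1]
opening: 85.7
```

>>> apply_moves --targets '[[[-0.1624,0.0498,-0.0349],0.211],[[-0.1624,0.0498,-0.0349],0.211],[[-0.1624,0.0498,-0.0349],0.211],[[-0.1624,0.0498,-0.0349],0.211],[[-0.1624,0.0498,-0.0349],0.211]]'

```text
clock: 4.1
tool_pos: [533.4, -303.0, 250.1]
eef_rot: [2.577, 1.795, -0.001]
ft_force: [-0.9, 0.1, -0.5]
opening: 85.2
```

```bash
python3 w.py p2 cap:140 gearbox:0 key:112 seat:92 drill_chuck:0; python3 -c "
from h import *
s=st(); im=cams.get_image('wrist')
o=cams.masks_of('cap','wrist')
for m in o[:3]: print(m['score'],m['rect'])
"
```

```text
tcp [ 533.4 -303.   250.1] yaw 69.72
cap 0.92 [259.4, 242.6] [ 519.8 -355.8]
cap 0.72 [244.9, 192.3] [ 524.9 -303.2]
cap 0.68 [379.7, 22.8] [ 690.9 -196.4]
cap 0.56 [225.2, 62.5] [ 549.4 -191. ]
gearbox 0.77 [249.7, 157.0] [ 528.8 -302.2]
key 0.94 [263.1, 168.7] [ 546.1 -295.4]
seat 0.69 [247.5, 174.8] [ 527.5 -301. ]
drill_chuck 0.91 [184.7, 246.4] [ 387.1 -396.9]
cam at [ 560.7 -224.3  392.3]
0.85 [249.2, 203.3, 43.0, 48.0]
0.6 [227.2, 63.6, 27.7, 29.0]
0.56 [261.2, 251.7, 23.3, 30.6]
```

View pics/p2.png

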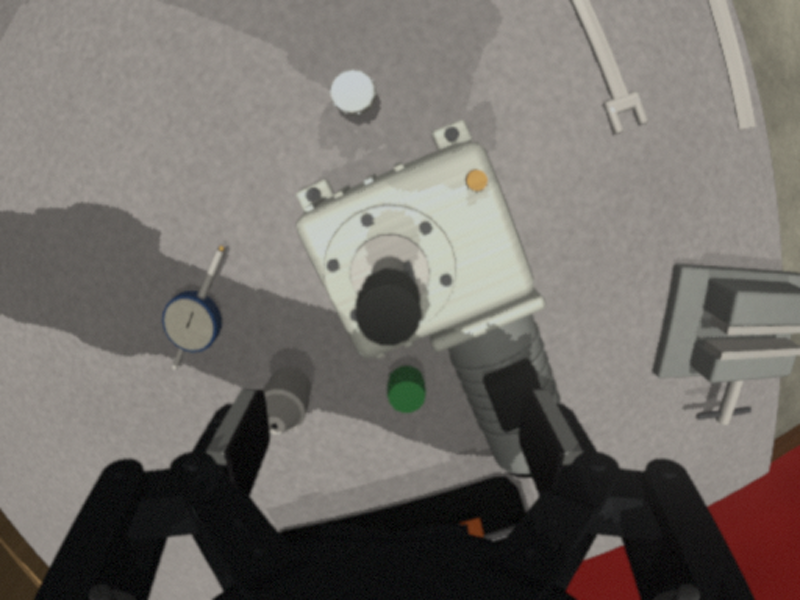

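```bash
python3 -c "
from h import *
s=st(); im=cams.get_image('wrist')
f=.64
print('cap',wrist(im,s,(388*f,311*f),172))
print('flange c',wrist(im,s,(391*f,267*f),92), wrist(im,s,(391*f,267*f),85))
a=wrist(im,s,(312*f,210*f),78);b=wrist(im,s,(465*f,150*f),78);print(a,b,np.degrees(np.arctan2(*(b-a)[[1,0]])))
c=wrist(im,s,(490*f,165*f),78);d=wrist(im,s,(533*f,285*f),78);print(c,d,np.degrees(np.arctan2(*(c-d)[[1,0]])))
plan((533,-299,150,70))
print(s['qpos'])
"
```

```text
cap [ 530.40955003 -295.55430289  172.        ]
flange c [ 532.09065649 -294.06400588   92.        ] [ 531.42263901 -295.77125588   85.        ]
[ 493.93704485 -240.66516336   78.        ] [ 605.36790293 -237.69590269   78.        ] 1.5263802048094728
[ 618.41398405 -252.6956339    78.        ] [ 623.46996857 -344.88506744   78.        ] 93.13915213706792
  [[0.0003,-0.0009,0.0999],-0.001]
[-0.06021465  0.45217462  0.70691991  1.64571106 -0.31495769  1.16087225
  0.37434566]
```

```bash
python3 -c "
from h import *
plan((531.5,-296,145,70))"
```

```text
[[0.0027,-0.0034,0.1049],-0.001]
```

>>> apply_moves --targets '[[[0.0027,-0.0034,0.03],0.0],[[0.0027,-0.0034,0.06],0.0],[[0.0027,-0.0034,0.09],0.0],[[0.0027,-0.0034,0.105],0.0],[[0.0027,-0.0034,0.105],0.0]]'

```text
clock: 5.05
tool_pos: [530.6, -296.1, 143.4]
eef_rot: [-2.573, -1.798, 0.003]
ft_force: [-0.3, 1.8, 1.3]
opening: 85.3
```

>>> apply_moves --targets '[[[0,0,0],0],[[0,0,0],0],[[0,0,0],0],[[0,0,0],0],[[0,0,0],0]]' --hand 0.0 --grip_force 40

```text
clock: 5.55
tool_pos: [531.7, -296.9, 145.9]
eef_rot: [2.574, 1.799, 0.002]
ft_force: [-2.5, 1.2, 7.9]
opening: 33.4
```

>>> apply_moves --targets '[[[0,0,0],0],[[0,0,0],0],[[0,0,-0.03],0],[[0,0,-0.06],0],[[0,0,-0.1],0]]'

```text
clock: 6.05
tool_pos: [530.8, -296.4, 245.5]
eef_rot: [-2.574, -1.799, 0.002]
ft_force: [0.8, -0.6, -0.8]
opening: 33.5
```

```bash
python3 -c "
from h import *
print(np.round(st()['qpos'],2))
plan((490,-100,240,90),(470,220,240,90),(470,420,200,100),(470,420,36,100))"
```

```text
[-0.07  0.45  0.71  1.66 -0.31  1.15  0.37]
  [[0.1704,-0.1059,0.0055],-0.351]
  [[0.1600,-0.0100,-0.0000],-0.000]
  [[0.1600,-0.0100,-0.0000],-0.000]
  [[0.2000,-0.0000,0.0400],-0.175]
  [[0.0000,0.0000,0.1640],-0.000]
```

>>> apply_moves --targets '[[[0.1704,-0.1059,0.0055],-0.35],[[0.1704,-0.1059,0.0055],-0.35],[[0.1704,-0.1059,0.0055],-0.35],[[0.1704,-0.1059,0.0055],-0.35],[[0.1704,-0.1059,0.0055],-0.35]]'

```text
clock: 6.55
tool_pos: [489.8, -94.1, 239.5]
eef_rot: [-2.213, -2.228, -0.003]
ft_force: [0.9, -0.9, -0.2]
opening: 33.2
```

>>> apply_moves --targets '[[[0.21,-0.01,0.0],0],[[0.21,-0.01,0.0],0],[[0.21,-0.01,0.0],0],[[0.21,-0.01,0.0],0],[[0.21,-0.01,0.0],0]]'

```text
clock: 7.05
tool_pos: [480.0, 115.2, 239.6]
eef_rot: [-2.215, -2.227, -0.002]
ft_force: [-0.1, -0.5, -0.1]
opening: 33.4
```

>>> apply_moves --targets '[[[0.21,0.01,0.0],0],[[0.21,0.01,0.0],0],[[0.21,0.01,0.0],0],[[0.21,0.01,0.0],0],[[0.21,0.01,0.0],0]]'

```text
clock: 7.55
tool_pos: [489.7, 325.3, 239.0]
eef_rot: [-2.215, -2.226, -0.001]
ft_force: [-0.7, -1.0, -0.2]
opening: 33.5
```

```bash
python3 -c "
from h import *
print(np.round(st()['qpos'],2),st()['tool_pos'],st()['opening'])
plan((500,415,60,95),(500,415,14,95))"
```

```text
[-0.92  0.36  0.36  1.71 -0.14  1.1  -0.51] [489.65600132 325.3492068  239.0105389 ] 33.480802802881875
  [[0.0896,0.0108,0.1790],-0.082]
  [[0.0000,0.0000,0.0460],-0.000]
```

>>> apply_moves --targets '[[[0.0896,0.0108,0.04],-0.08],[[0.0896,0.0108,0.08],-0.08],[[0.0896,0.0108,0.12],-0.08],[[0.0896,0.0108,0.16],-0.08],[[0.0896,0.0108,0.179],-0.08]]'

```text
clock: 8.05
tool_pos: [500.1, 408.1, 55.7]
eef_rot: [-2.131, -2.308, 0.008]
ft_force: [-0.4, 0.6, 0.3]
opening: 33.2
```

>>> apply_moves --targets '[[[0,0,0.025],0],[[0,0,0.045],0],[[0,0,0.05],0],[[0,0,0.05],0],[[0,0,0.05],0]]'

```text
clock: 8.55
tool_pos: [502.3, 409.1, 10.9]
eef_rot: [2.132, 2.307, 0.001]
ft_force: [-0.2, -0.4, 0.4]
opening: 33.5
```

>>> apply_moves --targets '[[[0,0,0],0],[[0,0,0],0],[[0,0,0],0],[[0,0,0],0],[[0,0,-0.03],0]]' --hand 0.06

```text
clock: 9.05
tool_pos: [500.0, 407.9, 37.4]
eef_rot: [-2.132, -2.307, 0.009]
ft_force: [-1.2, 0.1, 0.6]
opening: 60.2
```

>>> apply_moves --targets '[[[0,0,-0.05],0],[[0,0,-0.1],0],[[0,0,-0.15],0],[[0,0,-0.15],0],[[0,0,-0.15],0]]' --hand 0.085

```text
clock: 9.55
tool_pos: [502.0, 409.6, 191.5]
eef_rot: [-2.132, -2.308, -0.003]
ft_force: [0.2, -0.1, -1.3]
opening: 84.8
```

```bash
python3 w.py p3 cap:4 pulley_a:42 tray:0 spacer:0; python3 -c "
from h import *
plan((415,100,180,95),(415,100,80,95))"
```

```text
tcp [502.  409.6 191.5] yaw 94.53
cap 0.58 [251.3, 176.3] [500.5 400.7]
pulley_a 0.69 [186.2, 344.3] [425.6 156.8]
tray 0.61 [233.0, 239.8] [483.9 314.7]
tray 0.48 [393.0, 295.8] [734.9 227.9]
cam at [493.4 492.8 333.9]
  [[-0.1506,-0.0552,0.0045],-0.004]
  [[-0.1504,-0.0559,0.0045],-0.004]
  [[0.0000,0.0000,0.1000],-0.000]
```

>>> apply_moves --targets '[[[-0.15,-0.055,0.0],0],[[-0.15,-0.055,0.0],0],[[-0.15,-0.055,0.0],0],[[-0.15,-0.055,0.0],0],[[-0.15,-0.055,0.0],0]]'

```text
clock: 10.3
tool_pos: [458.6, 253.8, 190.2]
eef_rot: [-2.135, -2.305, 0.001]
ft_force: [-0.8, 0.5, 0.4]
opening: 84.9
```

>>> apply_moves --targets '[[[-0.15,-0.055,0.04],0],[[-0.15,-0.055,0.04],0],[[-0.15,-0.055,0.04],0],[[-0.15,-0.055,0.04],0],[[-0.15,-0.055,0.04],0]]'

```text
clock: 10.8
tool_pos: [415.7, 100.6, 149.8]
eef_rot: [-2.134, -2.305, 0.002]
ft_force: [-0.1, 0.9, -0.3]
opening: 85.0
```

```bash
cat > pul.py <<'E'
import sys
from h import *
# nearest pulley to TCP: fit circles (underside flange centre via tip; boss top by mask)
s=st(); im=cams.get_image("wrist"); np.save("pics/last.npy",im["frame"])
print("tcp",np.round(s["tool_pos"],1),"yaw",round(np.degrees(yaw(s)),2),"q",np.round(s["qpos"],2))
for o in cams.tip_of("pulley_a","wrist")[:3]: print("tip",round(o["score"],2),np.round(o["xy"],1),wrist(im,s,o["xy"],0).round(1)[:2])
cv2.imwrite("pics/%s.png"%sys.argv[1],cv2.resize(im["frame"],(800,600),interpolation=cv2.INTER_CUBIC))
E
python3 pul.py p4
```

```text
tcp [415.7 100.6 149.8] yaw 94.42 q [-0.71  0.19  0.44  2.17 -0.11  0.81 -0.12]
tip 0.88 [251.9 177.6] [413.7 100.5]
tip 0.84 [352.6 192.3] [523.2  93.2]
tip 0.57 [342.8 290.1] [539.7 -36.8]
```

View pics/p4.png

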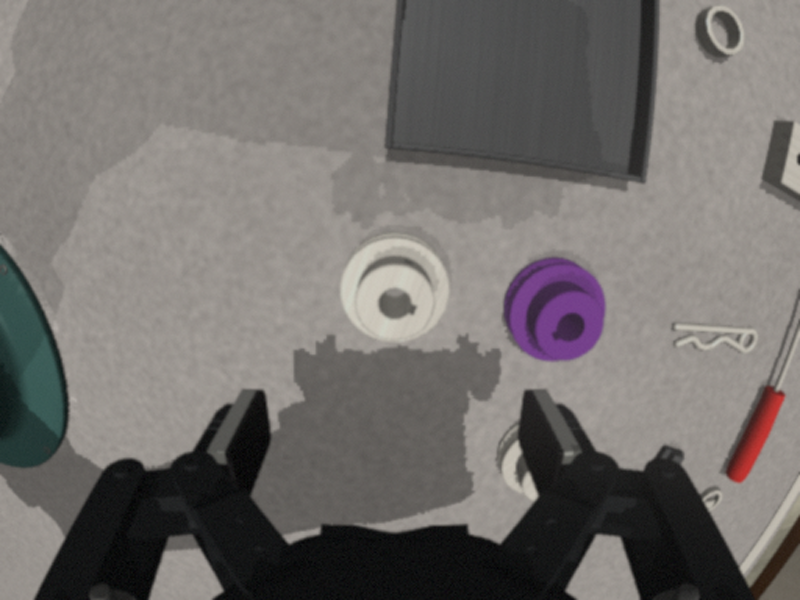

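>>> apply_moves --targets '[[[0,-0.002,0.04],0],[[0,-0.002,0.08],0],[[0,-0.002,0.11],0],[[0,-0.002,0.124],0],[[0,-0.002,0.124],0]]'

```text
clock: 11.4
tool_pos: [413.4, 102.5, 24.6]
eef_rot: [-2.129, -2.309, 0.004]
ft_force: [0.6, -0.8, -0.3]
opening: 84.9
```

>>> apply_moves --targets '[[[0,0,0],0],[[0,0,0],0],[[0,0,0],0],[[0,0,0],0],[[0,0,0],0]]' --hand 0.0 --grip_force 100

```text
clock: 11.9
tool_pos: [414.7, 102.1, 27.9]
eef_rot: [2.132, 2.307, 0.004]
ft_force: [-6.5, -0.9, 30.6]
opening: 42.2
```

>>> apply_moves --targets '[[[0,0,0],0],[[0,0,0],0],[[0,0,-0.03],0],[[0,0,-0.06],0],[[0,0,-0.09],0]]'

```text
clock: 12.4
tool_pos: [413.7, 101.4, 117.9]
eef_rot: [2.132, 2.307, 0.001]
ft_force: [1.0, 0.8, -1.8]
opening: 42.1
```

```bash
python3 -c "
from h import *
print(st()['opening'])
plan((500,300,115,95),(500,300,30,95))"
```

```text
42.06272205727788
  [[0.1912,0.1017,0.0029],-0.008]
  [[0.0000,0.0000,0.0850],-0.000]
```

```bash
python3 pul.py p5; python3 -c "
from h import *
print(st()['ft_force'],st()['ft_torque'],st()['opening'])"
```

```text
tcp [413.7 101.4 117.9] yaw 94.52 q [-0.71  0.24  0.44  2.2  -0.16  0.72 -0.08]
tip 0.9 [363.3 205.4] [522.9  91.5]
tip 0.75 [252.4 234.8] [416.2  52.7]
[ 0.03171062  0.06359078 -4.53320137] [0.01296339 0.00251371 0.01263266] 41.97647746081704
```

View pics/p5.png

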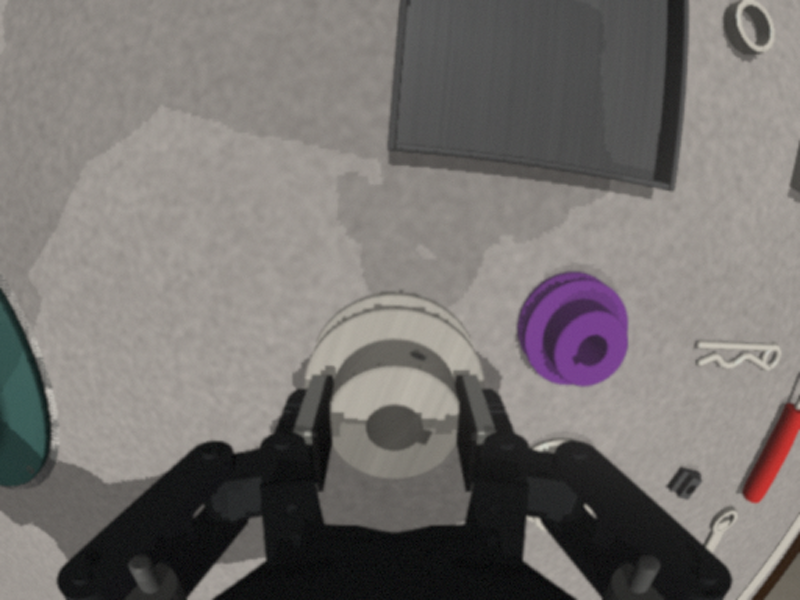

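>>> apply_moves --targets '[[[0.18,0.1,0],0],[[0.18,0.1,0],0],[[0.18,0.1,0],0],[[0.18,0.1,0],0],[[0.18,0.1,0],0]]'

```text
clock: 13.0
tool_pos: [499.7, 294.7, 115.4]
eef_rot: [-2.125, -2.313, -0.003]
ft_force: [-1.8, -1.3, -2.4]
opening: 42.2
```

>>> apply_moves --targets '[[[0,0,0.03],0],[[0,0,0.06],0],[[0,0,0.075],0],[[0,0,0.082],0],[[0,0,0.084],0]]'

```text
clock: 13.5
tool_pos: [499.1, 288.7, 32.2]
eef_rot: [-2.132, -2.307, 0.001]
ft_force: [-4.8, -0.9, 4.7]
opening: 42.1
```

```bash
python3 -c "
from h import *
s=st();print(s['tool_pos'],s['ft_force'],s['ft_torque'],s['opening'])"
```

```text
[499.09030629 288.65335081  32.17868631] [-4.75858186 -0.89536339  4.73443647] [-0.20456323  0.82458016 -0.04041339] 42.06563745317455
```

>>> apply_moves --targets '[[[0,0,0],0],[[0,0,0],0],[[0,0,0],0],[[0,0,0],0],[[0,0,0],0]]' --hand 0.065

```text
clock: 14.0
tool_pos: [499.4, 288.8, 32.6]
eef_rot: [2.132, 2.307, 0.001]
ft_force: [-0.4, -0.1, 0.0]
opening: 65.5
```

>>> apply_moves --targets '[[[0,0,-0.03],0],[[0,0,-0.07],0],[[0,0,-0.12],0],[[0,0,-0.14],0],[[0,0,-0.14],0]]' --hand 0.085

```text
clock: 14.5
tool_pos: [500.6, 289.5, 175.7]
eef_rot: [2.131, 2.307, 0.008]
ft_force: [0.1, -0.8, 0.1]
opening: 85.1
```

```bash
python3 pul.py p6; python3 -c "
from h import *
plan((538,-35,150,94))"
```

```text
tcp [500.6 289.5 175.7] yaw 94.53 q [-0.89  0.41  0.39  1.8  -0.19  0.96 -0.34]
tip 0.9 [250.7 175.5] [498.5 285. ]
tip 0.69 [257.  315.8] [523.   82.9]
  [[-0.1629,0.0066,0.0112],0.005]
  [[-0.1629,0.0073,0.0112],0.005]
```

>>> apply_moves --targets '[[[-0.163,0.007,0.011],0],[[-0.163,0.007,0.011],0],[[-0.163,0.007,0.011],0],[[-0.163,0.007,0.011],0],[[-0.163,0.007,0.011],0]]'

```text
clock: 15.1
tool_pos: [518.8, 124.1, 160.3]
eef_rot: [-2.137, -2.303, 0.003]
ft_force: [-0.2, 0.9, 0.5]
opening: 85.2
```

>>> apply_moves --targets '[[[-0.163,0.007,0.02],0],[[-0.163,0.007,0.02],0],[[-0.163,0.007,0.02],0],[[-0.163,0.007,0.02],0],[[-0.163,0.007,0.02],0]]'

```text
clock: 15.6
tool_pos: [538.7, -36.6, 140.3]
eef_rot: [-2.135, -2.304, 0.003]
ft_force: [0.1, 1.0, 0.2]
opening: 85.2
```

```bash
python3 pul.py p7; python3 -c "
import cv2;import numpy as np
f=np.load('pics/last.npy');cv2.imwrite('pics/p7c.png',cv2.resize(f[130:250,180:340],(800,600),interpolation=cv2.INTER_CUBIC))"
```

```text
tcp [538.7 -36.6 140.3] yaw 94.38 q [-0.38  0.41  0.48  1.92 -0.24  0.87  0.3 ]
tip 0.72 [256.5 176. ] [540.9 -32. ]
tip 0.69 [247.6  48.7] [523.   90.4]
```

View pics/p7c.png

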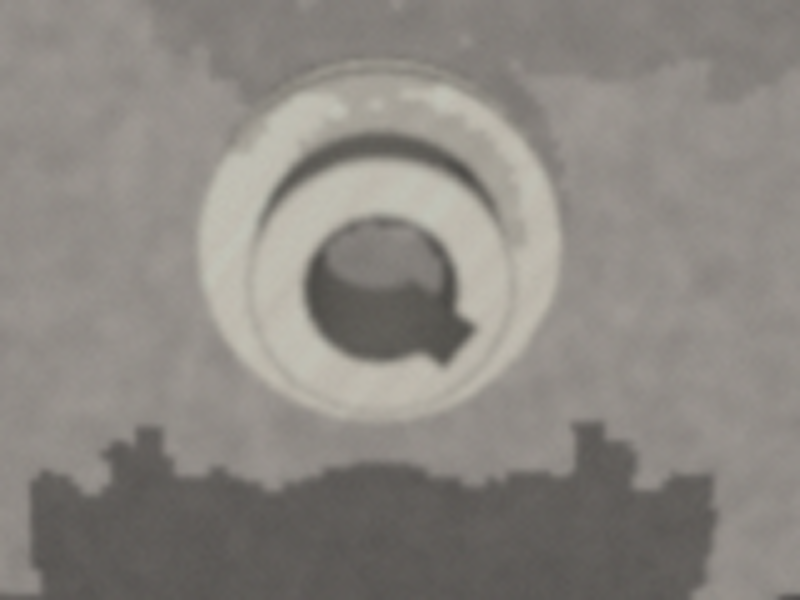

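```bash
python3 -c "
from h import *
s=st(); im=cams.get_image('wrist')
g=lambda u:wrist(im,s,(180+u[0]/5,130+u[1]/5),42)
c=g((382,287)); k=g((461.5,346)); e1=g((476,325));e2=g((447,367)); print(c,k,np.degrees(np.arctan2(*(k-c)[[1,0]])),np.degrees(np.arctan2(*(e1-e2)[[1,0]]))-90,np.linalg.norm(e1-e2))
plan((c[0],c[1],29,94.4),)
plan((c[0],c[1],29,4.4),)
"
```

```text
[540.27514785 -27.29687229  42.        ] [554.89249377 -36.85910872  42.        ] -33.19152777602701 -27.5048021776324 9.12904698182242
  [[0.0057,0.0018,0.1119],0.004]
  [[0.0019,0.0006,0.0373],0.525]
  [[0.0020,-0.0004,0.0373],0.525]
  [[0.0015,-0.0014,0.0373],0.525]
```

>>> apply_moves --targets '[[[0.0065,0.0018,0.04],0],[[0.0065,0.0018,0.08],0],[[0.0065,0.0018,0.105],0],[[0.0065,0.0018,0.11],0],[[0.0065,0.0018,0.11],0]]'

```text
clock: 16.25
tool_pos: [540.1, -27.4, 31.2]
eef_rot: [-2.13, -2.308, 0.001]
ft_force: [0.9, -1.1, 1.1]
opening: 85.2
```

>>> apply_moves --targets '[[[0,0,0],0],[[0,0,0],0],[[0,0,0],0],[[0,0,0],0],[[0,0,0],0]]' --hand 0.0 --grip_force 50

```text
clock: 16.75
tool_pos: [541.1, -28.3, 32.8]
eef_rot: [2.131, 2.307, 0.003]
ft_force: [-3.4, 1.3, 16.5]
opening: 43.5
```

>>> apply_moves --targets '[[[0,0,0],0],[[0,0,0],0],[[0,0,0],0],[[0,0,-0.03],0],[[0,0,-0.06],0]]' --hand 0.085

```text
clock: 17.25
tool_pos: [539.6, -28.7, 91.6]
eef_rot: [-2.132, -2.306, 0.002]
ft_force: [-0.1, 0.2, -0.1]
opening: 85.0
```

>>> apply_moves --targets '[[[0,0,0],0.15],[[0,0,0],0.3],[[0,0,0],0.45],[[0,0,0],0.59],[[0,0,0],0.7]]'

```text
clock: 17.75
tool_pos: [540.2, -28.5, 91.4]
eef_rot: [2.798, 1.428, -0.0]
ft_force: [0.3, -0.1, -0.0]
opening: 84.8
```

>>> apply_moves --targets '[[[0,0,0],0.15],[[0,0,0],0.3],[[0,0,0],0.45],[[0,0,0],0.59],[[0,0,0],0.7]]'

```text
clock: 18.25
tool_pos: [540.2, -28.4, 91.3]
eef_rot: [3.118, 0.383, -0.0]
ft_force: [0.6, -0.8, 0.4]
opening: 85.1
```

```bash
python3 pul.py p8; python3 -c "
import cv2;import numpy as np
f=np.load('pics/last.npy');cv2.imwrite('pics/p8c.png',cv2.resize(f[130:250,180:340],(800,600),interpolation=cv2.INTER_CUBIC))"
```

```text
tcp [540.2 -28.4  91.3] yaw 13.99 q [-0.62  0.58  0.8   1.96 -0.56  0.84 -0.84]
tip 0.79 [120.5 180.8] [524.9  87. ]
```

>>> apply_moves --targets '[[[0,0,0.03],0],[[0,0,0.055],0],[[0,0,0.06],0],[[0,0,0.06],0],[[0,0,0.06],0]]'

```text
clock: 18.85
tool_pos: [540.8, -28.8, 32.4]
eef_rot: [3.117, 0.393, 0.002]
ft_force: [0.3, 0.4, 0.3]
opening: 85.0
```

>>> apply_moves --targets '[[[0,0,0],0],[[0,0,0],0],[[0,0,0],0],[[0,0,0],0],[[0,0,0],0]]' --hand 0.0 --grip_force 110

```text
clock: 19.35
tool_pos: [540.7, -28.7, 32.7]
eef_rot: [-3.117, -0.391, -0.002]
ft_force: [-7.8, 1.0, 26.8]
opening: 41.5
```

>>> apply_moves --targets '[[[0,0,0],0],[[0,0,0],0],[[0,0,-0.03],0],[[0,0,-0.07],0],[[0,0,-0.1],0]]'

```text
clock: 19.85
tool_pos: [540.2, -28.8, 133.1]
eef_rot: [3.117, 0.391, 0.0]
ft_force: [0.3, -0.5, -3.9]
opening: 41.6
```

```bash
python3 pul.py p8; python3 -c "
import cv2;import numpy as np
f=np.load('pics/last.npy');cv2.imwrite('pics/p8c.png',cv2.resize(f[210:330,170:330],(800,600),interpolation=cv2.INTER_CUBIC))
from h import *
plan((540,-150,235,45),(531.5,-296,235,47))"
```

```text
tcp [540.2 -28.8 133.1] yaw 14.29 q [-0.66  0.52  0.85  1.93 -0.5   0.91 -0.88]
tip 0.95 [252.1 230.3] [488.6 -41.7]
tip 0.91 [136.7 168.3] [524.7  87.1]
  [[-0.0318,0.1171,-0.1004],-0.536]
  [[-0.1092,0.0972,-0.0000],-0.035]
```

View pics/p8c.png

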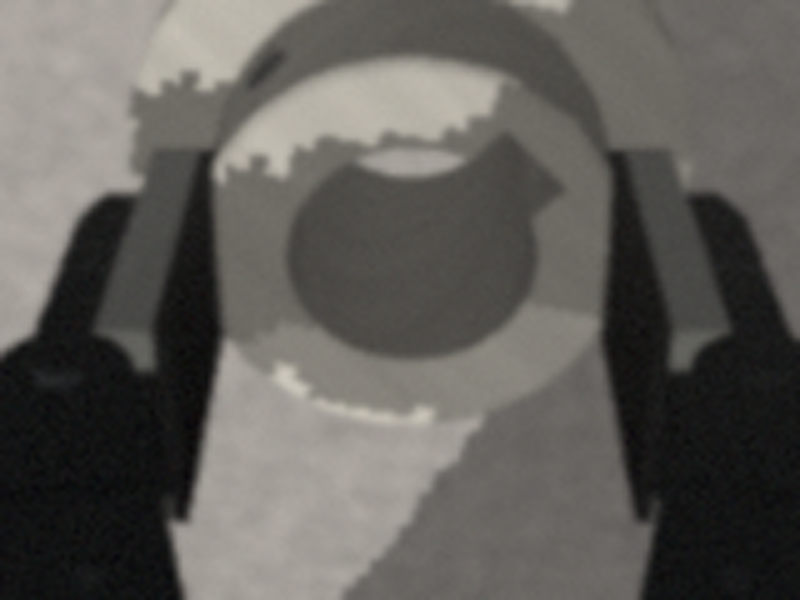

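```bash
python3 -c "
from h import *
s=st(); im=cams.get_image('wrist'); Rt=R.from_rotvec(s['eef_rot']).as_matrix()
g=lambda u:Rt.T@(wrist(im,s,(170+u[0]/5,210+u[1]/5),s['tool_pos'][2]+9.3)-s['tool_pos'])
c=g((412,255)); k=g((536,161)); e1=g((510,135));e2=g((562,187)); print(c,k,np.linalg.norm(k-c),np.degrees(np.arctan2(*(k-c)[[1,0]])),e1-e2,np.linalg.norm(e1-e2))
for u in [(412,150),(412,357),(288,255),(537,255)]: print(g(u))
print('boss',g((411,55)),g((411,422)),g((214,250)),g((608,250)))
"
```

```text
[-1.27556544 -0.15217703 -9.30635682] [ 9.90377969 12.43940771 -9.24699792] 16.838327929697645 48.39996675802152 [ 6.08066822 -5.52790381  0.02721712] 8.21784566229265
[11.2394849  -0.15970449 -9.24568239]
[-14.52946586  -0.1434335   -9.37061296]
[ -1.36649532 -13.1614427   -9.31212613]
[-1.38075836 12.96687666 -9.30149341]
boss [21.78311948 -0.26357647 -9.19460557] [-23.6723205   -0.2490258   -9.41498409] [ -0.8902967  -20.96889854  -9.3130152 ] [-0.90528921 20.46152617 -9.29611844]
```

```bash
python3 -c "
from h import *
plan((540,-150,225,50.3),(532.1,-294.9,215,50.3))"
```

```text
[[-0.0311,0.1178,-0.0924],-0.628]
  [[-0.1165,0.0865,0.0100],-0.000]
```

>>> apply_moves --targets '[[[0.0,0.0,-0.04],-0.12],[[0.0,0.0,-0.08],-0.25],[[-0.0311,0.1178,-0.0924],-0.38],[[-0.0311,0.1178,-0.0924],-0.5],[[-0.0311,0.1178,-0.0924],-0.628]]'

```text
clock: 20.5
tool_pos: [538.1, -154.2, 223.2]
eef_rot: [2.842, 1.338, -0.002]
ft_force: [0.3, -0.5, -2.9]
opening: 41.4
```

>>> apply_moves --targets '[[[-0.09,0.07,0],0],[[-0.1165,0.0865,0.0],0],[[-0.1165,0.0865,0.005],0],[[-0.1165,0.0865,0.01],0],[[-0.1165,0.0865,0.01],0]]'

```text
clock: 21.0
tool_pos: [530.1, -295.9, 211.5]
eef_rot: [-2.843, -1.331, 0.004]
ft_force: [-0.3, 0.6, -3.6]
opening: 41.1
```

```bash
python3 pul.py p9; python3 -c "
import cv2;import numpy as np
f=np.load('pics/last.npy');cv2.imwrite('pics/p9c.png',cv2.resize(f[210:330,170:330],(800,600),interpolation=cv2.INTER_CUBIC))
from h import *
s=st();print(s['ft_force'],s['ft_torque'],s['opening'])
plan((532.1,-294.9,200,50.3))"
```

```text
tcp [ 530.1 -295.9  211.5] yaw 50.17 q [-0.12  0.51  0.79  1.7  -0.4   1.1   0.09]
tip 0.7 [251.4 226.7] [ 472.9 -360.2]
[ 0.27622094 -0.47140035 -3.02696087] [-0.02290771  0.00654478  0.05946374] 41.16014040260601
  [[-0.0002,0.0011,0.0127],0.001]
```

View pics/p9c.png

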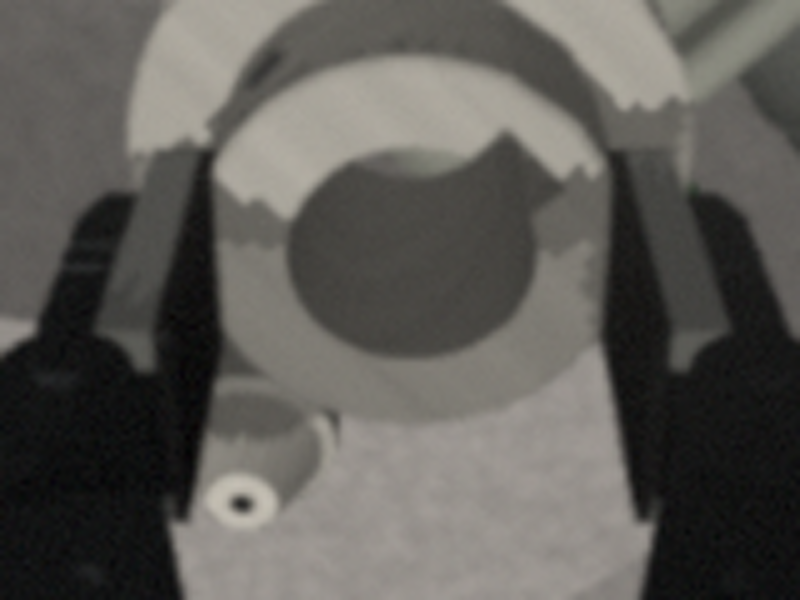

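>>> apply_moves --targets '[[[0,0.001,0.004],0],[[0,0.001,0.007],0],[[0,0.001,0.009],0],[[0,0.001,0.011],0],[[0,0.001,0.012],0]]'

```text
clock: 21.6
tool_pos: [532.1, -295.7, 201.6]
eef_rot: [-2.844, -1.335, 0.0]
ft_force: [-0.0, 0.4, -4.1]
opening: 41.1
```

```bash
cat > f.py <<'E'
from h import *
import sys
def q():
    P=[];F=[];M=[]
    for i in range(4):
        s=st();P.append(s["tool_pos"]);F.append(s["ft_force"]);M.append(s["ft_torque"])
    m=R.from_rotvec(s["eef_rot"]).as_matrix()
    print("pos",np.mean(P,0).round(2),np.std(P,0).round(2),"yaw",np.degrees(yaw(s)).round(2),"F",np.mean(F,0).round(1),"Ftool",(m.T@np.mean(F,0)).round(1),"M",np.mean(M,0).round(2),"op",round(s["opening"],1),"t",round(s["clock"],1))
q()
E
python3 f.py
```

```text
pos [ 532.12 -295.69  201.56] [0. 0. 0.] yaw 50.31 F [-0.   0.4 -4.1] Ftool [ 0.3 -0.3  4.1] M [ 0.01  0.04 -0.02] op 41.1 t 21.6
```

>>> apply_moves --targets '[[[0,0,0.001],0],[[0,0,0.002],0],[[0,0,0.003],0],[[0,0,0.004],0],[[0,0,0.004],0]]'

```text
clock: 22.1
tool_pos: [532.5, -296.7, 198.5]
eef_rot: [2.842, 1.334, 0.001]
ft_force: [1.7, -4.6, 1.0]
opening: 41.3
```

```bash
python3 f.py
```

```text
pos [ 532.53 -296.7   198.45] [0. 0. 0.] yaw 50.29 F [ 1.7 -4.6  1. ] Ftool [-2.4  4.3 -1. ] M [-1.17 -0.32  0.05] op 41.3 t 22.1
```

>>> apply_moves --targets '[[[-0.0005,0.0008,0],0],[[-0.0005,0.0008,0],0],[[-0.0005,0.0008,0.001],0],[[-0.0005,0.0008,0.002],0],[[-0.0005,0.0008,0.002],0]]'

```text
clock: 22.6
tool_pos: [532.6, -297.4, 196.1]
eef_rot: [2.843, 1.334, 0.0]
ft_force: [0.3, -4.1, 5.2]
opening: 41.3
```

```bash
python3 f.py
```

```text
pos [ 532.61 -297.41  196.11] [0. 0. 0.] yaw 50.28 F [ 0.3 -4.1  5.2] Ftool [-3.   2.8 -5.2] M [-1.31 -0.08  0.01] op 41.3 t 22.6
```

>>> apply_moves --targets '[[[-0.0008,0.0007,0],0],[[-0.0008,0.0007,0],0],[[-0.0008,0.0007,0.001],0],[[-0.0008,0.0007,0.002],0],[[-0.0008,0.0007,0.003],0]]'

```text
clock: 23.1
tool_pos: [532.3, -298.6, 192.8]
eef_rot: [2.843, 1.334, -0.001]
ft_force: [0.5, -6.8, 1.7]
opening: 40.8
```

```bash
python3 f.py
```

```text
pos [ 532.29 -298.56  192.76] [0. 0. 0.] yaw 50.26 F [ 0.5 -6.8  1.7] Ftool [-4.9  4.7 -1.7] M [-1.84 -0.03  0.09] op 40.8 t 23.1
```

>>> apply_moves --targets '[[[-0.001,0.0008,0],0],[[-0.001,0.0008,0],0],[[-0.001,0.0008,0],0],[[-0.001,0.0008,0],0],[[-0.001,0.0008,0.0],0]]'

```text
clock: 23.6
tool_pos: [532.1, -299.2, 192.4]
eef_rot: [-2.844, -1.335, 0.001]
ft_force: [-0.3, -4.8, -3.6]
opening: 41.0
```

```bash
python3 f.py
```

```text
pos [ 532.11 -299.22  192.39] [0. 0. 0.] yaw 50.28 F [-0.3 -4.8 -3.6] Ftool [-3.9  2.8  3.6] M [-1.42  0.12 -0.  ] op 41.0 t 23.6
```

>>> apply_moves --targets '[[[-0.0012,0.0008,0],0],[[-0.0012,0.0008,0],0],[[-0.0012,0.0008,0],0],[[-0.0012,0.0008,0],0],[[-0.0012,0.0008,0.0],0]]'

```text
clock: 24.1
tool_pos: [532.2, -300.3, 192.6]
eef_rot: [-2.843, -1.335, 0.0]
ft_force: [-2.8, -2.0, -4.5]
opening: 41.1
```

>>> apply_moves --targets '[[[0,0,0.001],0],[[0,0,0.002],0],[[0,0,0.003],0],[[0,0,0.004],0],[[0,0,0.005],0]]'

```text
clock: 24.6
tool_pos: [532.3, -300.6, 187.7]
eef_rot: [2.844, 1.335, -0.0]
ft_force: [-1.9, -1.7, -1.6]
opening: 41.0
```

```bash
python3 f.py
```

```text
pos [ 532.28 -300.59  187.68] [0. 0. 0.] yaw 50.29 F [-1.9 -1.7 -1.6] Ftool [-2.6 -0.4  1.6] M [-0.31  0.45 -0.03] op 41.0 t 24.6
```

>>> apply_moves --targets '[[[-0.0006,0,0.002],0],[[-0.0006,0,0.005],0],[[-0.0006,0,0.009],0],[[-0.0006,0,0.013],0],[[-0.0006,0,0.016],0]]'

```text
clock: 25.1
tool_pos: [531.8, -301.0, 171.3]
eef_rot: [-2.844, -1.335, 0.0]
ft_force: [-2.3, -1.1, -2.0]
opening: 40.9
```

```bash
python3 f.py
```

```text
pos [ 531.76 -301.02  171.26] [0. 0. 0.] yaw 50.29 F [-2.3 -1.1 -2. ] Ftool [-2.3 -1.   2. ] M [-0.23  0.35 -0.01] op 40.9 t 25.1
```

>>> apply_moves --targets '[[[-0.0003,-0.0003,0.003],0],[[-0.0003,-0.0003,0.005],0],[[-0.0003,-0.0003,0.007],0],[[-0.0003,-0.0003,0.009],0],[[-0.0003,-0.0003,0.01],0]]'

```text
clock: 25.6
tool_pos: [531.4, -301.1, 161.6]
eef_rot: [2.844, 1.335, -0.0]
ft_force: [-0.2, -0.8, -2.2]
opening: 41.1
```

```bash
python3 f.py
```

```text
pos [ 531.43 -301.1   161.61] [0. 0. 0.] yaw 50.29 F [-0.2 -0.8 -2.2] Ftool [-0.7  0.3  2.2] M [-0.25  0.21  0.  ] op 41.1 t 25.6
```

>>> apply_moves --targets '[[[0,0,0.001],0],[[0,0,0.002],0],[[0,0,0.003],0],[[0,0,0.004],0],[[0,0,0.005],0]]'

```text
clock: 26.1
tool_pos: [531.4, -301.1, 156.7]
eef_rot: [2.844, 1.335, -0.0]
ft_force: [-2.0, -2.3, -2.1]
opening: 41.0
```

>>> apply_moves --targets '[[[0,0,0.001],0],[[0,0,0.002],0],[[0,0,0.003],0],[[0,0,0.004],0],[[0,0,0.005],0]]'

```text
clock: 26.6
tool_pos: [531.4, -301.2, 151.7]
eef_rot: [2.844, 1.335, -0.0]
ft_force: [-3.3, -2.1, -0.8]
opening: 41.1
```

```bash
python3 f.py
```

```text
pos [ 531.39 -301.2   151.71] [0. 0. 0.] yaw 50.29 F [-3.3 -2.1 -0.8] Ftool [-3.8 -1.2  0.8] M [-0.62  0.57 -0.03] op 41.1 t 26.6
```

>>> apply_moves --targets '[[[-0.0007,-0.0003,0.003],0],[[-0.0007,-0.0003,0.006],0],[[-0.0007,-0.0003,0.009],0],[[-0.0007,-0.0003,0.011],0],[[-0.0007,-0.0003,0.013],0]]'

```text
clock: 27.1
tool_pos: [530.8, -301.2, 138.4]
eef_rot: [-2.844, -1.335, 0.0]
ft_force: [0.4, -0.4, -3.4]
opening: 41.1
```

>>> apply_moves --targets '[[[0,0,0.002],0],[[0,0,0.004],0],[[0,0,0.006],0],[[0,0,0.008],0],[[0,0,0.01],0]]'

```text
clock: 27.6
tool_pos: [530.8, -301.4, 128.6]
eef_rot: [2.844, 1.335, -0.0]
ft_force: [0.5, -1.0, -3.2]
opening: 41.0
```

```bash
python3 f.py
```

```text
pos [ 530.78 -301.44  128.6 ] [0. 0. 0.] yaw 50.29 F [ 0.5 -1.  -3.2] Ftool [-0.5  1.   3.2] M [-0.03 -0.    0.  ] op 41.0 t 27.6
```

>>> apply_moves --targets '[[[0,0,0.001],0],[[0,0,0.002],0],[[0,0,0.003],0],[[0,0,0.004],0],[[0,0,0.005],0]]'

```text
clock: 28.1
tool_pos: [530.5, -302.0, 124.8]
eef_rot: [2.844, 1.334, 0.0]
ft_force: [-12.8, 6.7, 32.4]
opening: 41.2
```

```bash
python3 f.py
```

```text
pos [ 530.47 -301.99  124.82] [0. 0. 0.] yaw 50.26 F [-12.8   6.7  32.4] Ftool [ -3.1 -14.1 -32.4] M [ 1.6   2.9  -0.03] op 41.2 t 28.1
```

>>> apply_moves --targets '[[[0,0,-0.001],0],[[0,0,-0.001],0],[[0,0,-0.001],0],[[0,0,-0.001],0],[[0,0,-0.001],0]]' --hand 0.085

```text
clock: 28.6
tool_pos: [530.8, -301.4, 124.7]
eef_rot: [2.844, 1.335, -0.0]
ft_force: [-0.1, -0.0, 0.2]
opening: 84.8
```

>>> apply_moves --targets '[[[0,0,-0.015],0],[[0,0,-0.034],0],[[0,0,-0.034],-0.14],[[0,0,-0.034],-0.28],[[0,0,-0.034],-0.42]]'

```text
clock: 29.1
tool_pos: [531.0, -301.6, 160.0]
eef_rot: [2.497, 1.905, 0.0]
ft_force: [0.6, -1.1, -0.9]
opening: 85.3
```

>>> apply_moves --targets '[[[0,0,0],-0.14],[[0,0,0],-0.28],[[0,0,0],-0.28],[[0,0,0],-0.28],[[0,0,0],-0.28]]'

```text
clock: 29.6
tool_pos: [530.8, -301.5, 159.1]
eef_rot: [2.217, 2.225, -0.0]
ft_force: [-0.4, -0.3, -0.6]
opening: 85.5
```

>>> apply_moves --targets '[[[0,0,0],0],[[0,0,0],0],[[0,0,0],0],[[0,0,0],0],[[0,0,0],0]]' --hand 0.0 --grip_force 20

```text
clock: 30.1
tool_pos: [530.7, -301.4, 158.9]
eef_rot: [-2.214, -2.229, 0.0]
ft_force: [-2.7, 1.3, 3.4]
opening: 23.2
```

>>> apply_moves --targets '[[[0,0,0],0],[[0,0,0],0],[[0,0,0],0],[[0,0,0],0],[[0,0,0],0]]'

```text
clock: 30.6
tool_pos: [530.7, -301.4, 158.9]
eef_rot: [-2.214, -2.229, -0.0]
ft_force: [-2.7, 1.2, 5.5]
opening: 23.1
```

```bash
python3 f.py
```

```text
pos [ 530.69 -301.39  158.88] [0. 0. 0.] yaw 90.4 F [-2.7  1.2  5.5] Ftool [ 1.3 -2.7 -5.5] M [ 0.37  0.67 -0.04] op 23.1 t 30.6
```

>>> apply_moves --targets '[[[0,0,0],0],[[0,0,0],0],[[0,0,-0.01],0],[[0,0,-0.05],0],[[0,0,-0.09],0]]' --hand 0.085

```text
clock: 31.1
tool_pos: [530.3, -301.4, 250.1]
eef_rot: [-2.214, -2.228, 0.001]
ft_force: [0.3, 0.6, 0.6]
opening: 85.3
```

>>> apply_moves --targets '[[[0.21,0.03,0],0],[[0.21,0.03,0],0],[[0.21,0.03,0],0],[[0.21,0.03,0],0],[[0.21,0.03,0],0]]'

```text
clock: 31.6
tool_pos: [560.2, -85.2, 249.2]
eef_rot: [-2.206, -2.236, -0.002]
ft_force: [-0.7, 0.0, 1.0]
opening: 85.1
```

>>> apply_moves --targets '[[[0.21,0.04,0],0],[[0.21,0.04,0],0],[[0.21,0.04,0],0],[[0.21,0.04,0],0],[[0.21,0.04,0],0]]'

```text
clock: 32.1
tool_pos: [598.0, 125.0, 248.8]
eef_rot: [-2.206, -2.235, -0.001]
ft_force: [-0.4, -0.9, -0.4]
opening: 85.2
```

>>> apply_moves --targets '[[[0.17,0.04,0.05],0],[[0.17,0.04,0.1],0],[[0.17,0.04,0.1],0],[[0.17,0.04,0.1],0],[[0.17,0.04,0.1],0]]'

```text
clock: 32.6
tool_pos: [634.6, 294.5, 144.3]
eef_rot: [-2.205, -2.234, 0.007]
ft_force: [-0.9, 0.1, -0.2]
opening: 85.1
```

```bash
python3 w.py p10 spacer:0 pulley_a:0 clip:3; python3 -c "
from h import *
print(np.round(st()['qpos'],2))
s=st();im=cams.get_image('wrist')
for m in cams.masks_of('spacer','wrist')[:2]: print(m['score'],m['rect'],wrist(im,s,m['rect'][:2],8))
im=cams.get_image('top')
for m in cams.tip_of('spacer','top')[:2]: print(m['score'],m['xy'],pix2w(im,m['xy'],0))
"
```

```text
tcp [634.6 294.5 144.3] yaw 90.74
pulley_a 0.78 [171.5, 323.3] [526.4  92.7]
pulley_a 0.68 [125.4, 185.9] [495.6 285.8]
clip 0.68 [278.4, 332.5] [669.8  85.9]
clip 0.56 [345.0, 238.2] [736.2 229.2]
cam at [632.5 378.3 286.5]
[-0.74  0.66  0.42  1.49 -0.29  1.05 -0.26]
0.63 [248.3, 159.9, 36.3, 40.9] [632.0988903  308.00471433   8.        ]
```

View pics/p10.png

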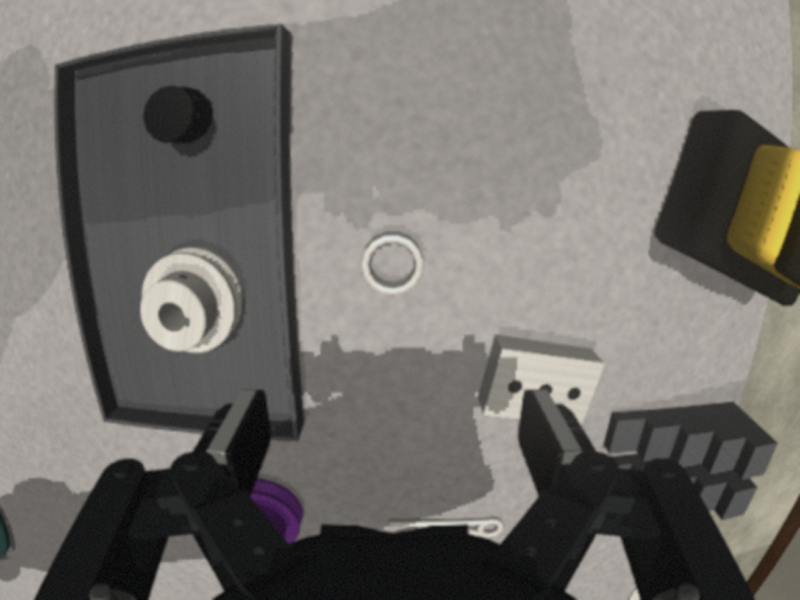

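```bash
python3 -c "
from h import *
s=st();im=cams.get_image('wrist')
c=wrist(im,s,(250.9,167.7),16);print(c)
plan((c[0],c[1]-1,60,140))
"
```

```text
[634.45170468 302.89430857  16.        ]
  [[0.0066,-0.0012,0.0448],-0.433]
  [[0.0065,0.0017,0.0448],-0.433]
```

>>> apply_moves --targets '[[[0.0066,-0.0012,0.03],-0.14],[[0.0066,-0.0012,0.045],-0.28],[[0.0066,-0.0012,0.045],-0.433],[[0.0066,-0.0012,0.045],-0.433],[[0.0066,-0.0012,0.045],-0.433]]' --hand 0.06

```text
clock: 33.55
tool_pos: [635.8, 295.6, 104.4]
eef_rot: [1.69, 2.648, 0.001]
ft_force: [0.3, 0.0, -0.5]
opening: 59.6
```

>>> apply_moves --targets '[[[0.0065,0.0017,0.03],-0.14],[[0.0065,0.0017,0.045],-0.28],[[0.0065,0.0017,0.06],-0.433],[[0.0065,0.0017,0.065],-0.433],[[0.0065,0.0017,0.065],-0.433]]'

```text
clock: 34.05
tool_pos: [634.2, 302.2, 38.6]
eef_rot: [-1.084, -2.948, 0.001]
ft_force: [-0.6, 0.3, 0.0]
opening: 59.8
```

```bash
python3 f.py; python3 pul.py p11; python3 -c "
import cv2;import numpy as np
f=np.load('pics/last.npy');cv2.imwrite('pics/p11c.png',cv2.resize(f[170:330,150:350],(800,600),interpolation=cv2.INTER_CUBIC))"
```

```text
pos [634.18 302.19  38.6 ] [0. 0. 0.] yaw 139.62 F [-0.6  0.3  0. ] Ftool [ 0.7 -0.2 -0. ] M [ 0.01  0.02 -0.  ] op 59.8 t 34.0
tcp [634.2 302.2  38.6] yaw 139.62 q [-0.61  0.77  0.18  1.53 -0.16  0.86  0.49]
tip 0.86 [ 14.8 265.9] [525.   95.3]
tip 0.71 [94.6 89.3] [494.4 284.1]
```

View pics/p11c.png

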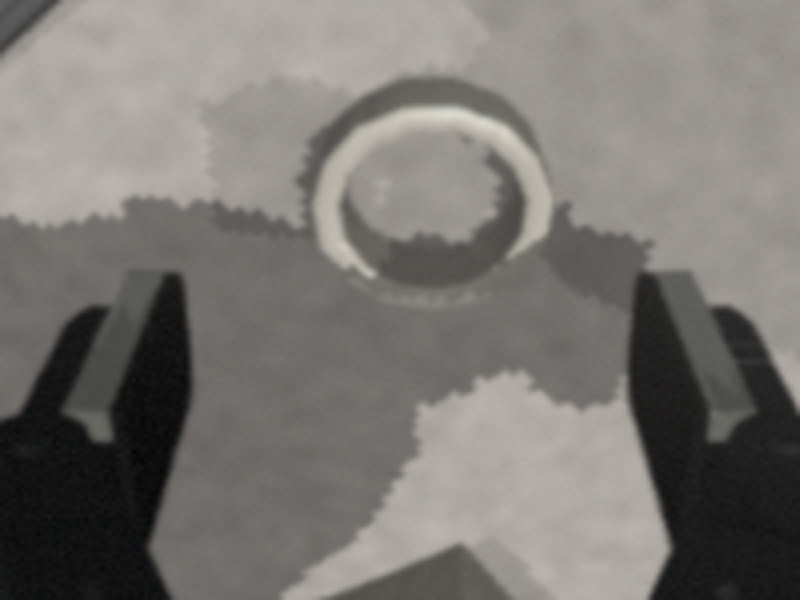

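```bash
python3 -c "
from h import *
s=st();im=cams.get_image('wrist')
c=wrist(im,s,(258.2,222),16);print(c)
plan((c[0],c[1],7,None))
"
```

```text
[629.29375125 310.65480968  16.        ]
  [[0.0092,0.0025,0.0328],-0.000]
```

```bash
cat > ring.py <<'E'
from h import *
s=st();im=cams.get_image('wrist');s=st()
print(s['tool_pos'].round(1) if hasattr(s['tool_pos'],'round') else s['tool_pos'],np.degrees(yaw(s)))
for m in cams.masks_of('spacer','wrist')[:2]:
    p=m['pixels'].astype(np.uint8); r=m['rect']; 
    cx,cy,w,h=r; print(m['score'],np.round(r,1),wrist(im,s,(cx,cy),8).round(1))
    f=cv2.cvtColor(im['frame'],cv2.COLOR_BGR2GRAY)
for o in cams.tip_of('spacer','wrist')[:2]: print(o['score'],o['xy'],wrist(im,s,o['xy'],0).round(1))
g=cv2.GaussianBlur(cv2.cvtColor(im['frame'],cv2.COLOR_BGR2GRAY),(0,0),1)
b=((g>np.percentile(g[200:260,225:290],80))*1).astype(np.uint8)
np.save('pics/last.npy',im['frame'])
E
python3 ring.py
```

```text
[634.6 302.8  39.7] 139.85917697967596
0.76 [257.6 221.9  58.6  63.9] [631.8 308.4   8. ]
0.91 [258.1, 218.1] [632.8 308.2   0. ]
```

>>> apply_moves --targets '[[[0.0053,0.0025,0.0],-0.14],[[0.0053,0.0025,0.0],-0.28],[[0.0053,0.0025,0.0],-0.42],[[0.0053,0.0025,0.0],-0.56],[[0.0053,0.0025,0.0],-0.7]]' --hand 0.056

```text
clock: 34.85
tool_pos: [631.9, 307.9, 39.1]
eef_rot: [-0.011, 3.141, 0.0]
ft_force: [-0.5, 0.1, 0.0]
opening: 56.1
```

>>> apply_moves --targets '[[[0,0,0.015],-0.085],[[0,0,0.025],-0.085],[[0,0,0.031],-0.085],[[0,0,0.031],-0.085],[[0,0,0.031],-0.085]]'

```text
clock: 35.35
tool_pos: [631.8, 308.0, 7.9]
eef_rot: [-0.135, 3.138, -0.0]
ft_force: [0.5, -1.2, 1.1]
opening: 56.2
```

```bash
python3 f.py
```

```text
pos [631.8  308.01   7.94] [0. 0. 0.] yaw -175.08 F [ 0.5 -1.2  1.1] Ftool [-0.4 -1.3 -1.1] M [-0.    0.02  0.03] op 56.2 t 35.4
```

Now squeeze, open, turn back 90°, squeeze and lift.

>>> apply_moves --targets '[[[0,0,0],0],[[0,0,0],0],[[0,0,0],0],[[0,0,0],0],[[0,0,0],0]]' --hand 0.0 --grip_force 30

```text
clock: 35.85
tool_pos: [632.0, 308.1, 8.6]
eef_rot: [-0.136, 3.138, 0.001]
ft_force: [-1.3, -0.5, 6.4]
opening: 36.2
```

```bash
python3 f.py
```

```text
pos [632.03 308.14   8.64] [0. 0. 0.] yaw -175.03 F [-1.3 -0.5  6.4] Ftool [ 1.3 -0.4 -6.4] M [-0.13  0.42 -0.05] op 36.2 t 35.9
```

>>> apply_moves --targets '[[[0,0,0],0],[[0,0,0],0],[[0,0,0],0.14],[[0,0,0],0.28],[[0,0,0],0.42]]' --hand 0.05

```text
clock: 36.35
tool_pos: [631.8, 307.8, 7.7]
eef_rot: [0.53, 3.096, 0.0]
ft_force: [0.2, -0.5, -0.6]
opening: 50.1
```

>>> apply_moves --targets '[[[0,0,0],0.14],[[0,0,0],0.28],[[0,0,0],0.42],[[0,0,0],0.56],[[0,0,0],0.7]]'

```text
clock: 36.85
tool_pos: [631.7, 307.9, 7.7]
eef_rot: [1.559, 2.727, 0.0]
ft_force: [0.3, 0.8, 0.0]
opening: 50.2
```

>>> apply_moves --targets '[[[0,0,0],0.14],[[0,0,0],0.28],[[0,0,0],0.42],[[0,0,0],0.42],[[0,0,0],0.42]]'

```text
clock: 37.35
tool_pos: [631.6, 308.0, 7.6]
eef_rot: [2.081, 2.353, -0.0]
ft_force: [-1.3, -0.2, 0.5]
opening: 49.6
```

>>> apply_moves --targets '[[[0,0,0],0],[[0,0,0],0],[[0,0,0],0],[[0,0,0],0],[[0,0,0],0]]' --hand 0.0 --grip_force 50

```text
clock: 37.85
tool_pos: [631.8, 307.8, 8.2]
eef_rot: [-2.084, -2.35, -0.0]
ft_force: [-3.1, -0.4, 6.8]
opening: 35.5
```

>>> apply_moves --targets '[[[0,0,0],0],[[0,0,0],0],[[0,0,-0.04],0],[[0,0,-0.09],0],[[0,0,-0.14],0]]'

```text
clock: 38.35
tool_pos: [631.4, 307.4, 149.1]
eef_rot: [-2.084, -2.351, 0.002]
ft_force: [0.3, 0.7, -0.3]
opening: 35.4
```

```bash
python3 f.py; python3 -c "
from h import *
print(np.round(st()['qpos'],2))
plan((530.4,-301.5,225,91))"
```

```text
pos [631.4  307.39 149.12] [0. 0. 0.] yaw 96.88 F [ 0.3  0.7 -0.3] Ftool [0.6 0.4 0.3] M [-0.01 -0.01 -0.01] op 35.4 t 38.4
[-0.77  0.67  0.42  1.48 -0.29  1.06 -0.17]
  [[-0.1975,-0.0577,-0.0253],0.034]
  [[-0.1993,-0.0509,-0.0253],0.034]
  [[-0.2010,-0.0441,-0.0253],0.034]
```

>>> apply_moves --targets '[[[-0.1975,-0.0577,-0.0253],0.034],[[-0.1975,-0.0577,-0.0253],0.034],[[-0.1975,-0.0577,-0.0253],0.034],[[-0.1975,-0.0577,-0.0253],0.034],[[-0.1975,-0.0577,-0.0253],0.034]]'

```text
clock: 38.85
tool_pos: [597.4, 98.1, 174.4]
eef_rot: [2.131, 2.306, -0.0]
ft_force: [0.4, 0.1, -0.6]
opening: 35.2
```

>>> apply_moves --targets '[[[-0.1993,-0.0509,-0.0253],0.034],[[-0.1993,-0.0509,-0.0253],0.034],[[-0.1993,-0.0509,-0.0253],0.034],[[-0.1993,-0.0509,-0.0253],0.034],[[-0.1993,-0.0509,-0.0253],0.034]]'

```text
clock: 39.35
tool_pos: [562.5, -104.5, 199.6]
eef_rot: [2.17, 2.268, -0.001]
ft_force: [-0.3, 0.7, -0.5]
opening: 35.2
```

>>> apply_moves --targets '[[[-0.201,-0.0441,-0.0253],0.034],[[-0.201,-0.0441,-0.0253],0.034],[[-0.201,-0.0441,-0.0253],0.034],[[-0.201,-0.0441,-0.0253],0.034],[[-0.201,-0.0441,-0.0253],0.034]]'

```text
clock: 39.85
tool_pos: [527.3, -307.3, 224.7]
eef_rot: [2.208, 2.231, -0.003]
ft_force: [-0.3, 0.5, -1.1]
opening: 35.0
```

>>> apply_moves --targets '[[[0,0,0],0],[[0,0,0],0],[[0,0,0],0],[[0,0,0],0],[[0,0,0],0]]'

```text
clock: 40.35
tool_pos: [530.0, -300.0, 223.6]
eef_rot: [-2.202, -2.241, -0.0]
ft_force: [-0.4, 0.0, -0.5]
opening: 35.5
```

```bash
python3 f.py; python3 -c "
from h import *
plan((530.4,-301.5,180,91))"
```

```text
pos [ 530.01 -300.01  223.62] [0. 0. 0.] yaw 91.0 F [-0.4  0.  -0.5] Ftool [ 0.  -0.4  0.5] M [ 0.06  0.03 -0.01] op 35.5 t 40.4
  [[-0.0015,0.0004,0.0436],0.000]
```

>>> apply_moves --targets '[[[-0.0017,0.0004,0.02],0],[[-0.0017,0.0004,0.035],0],[[-0.0017,0.0004,0.043],0],[[-0.0017,0.0004,0.043],0],[[-0.0017,0.0004,0.043],0]]'

```text
clock: 40.85
tool_pos: [530.2, -302.7, 181.0]
eef_rot: [2.203, 2.239, -0.0]
ft_force: [-0.6, 0.1, -1.0]
opening: 35.5
```

>>> apply_moves --targets '[[[0,0,0.002],0],[[0,0,0.004],0],[[0,0,0.006],0],[[0,0,0.008],0],[[0,0,0.008],0]]'

```text
clock: 41.35
tool_pos: [530.0, -302.5, 172.4]
eef_rot: [-2.203, -2.239, 0.0]
ft_force: [-0.5, -0.5, 0.3]
opening: 35.5
```

```bash
python3 f.py
```

```text
pos [ 530.   -302.48  172.39] [0. 0. 0.] yaw 90.92 F [-0.5 -0.5  0.3] Ftool [-0.5 -0.5 -0.3] M [-0.04  0.06  0.01] op 35.5 t 41.4
```

>>> apply_moves --targets '[[[0.0006,0.0003,0.005],0],[[0.0006,0.0003,0.01],0],[[0.0006,0.0003,0.015],0],[[0.0006,0.0003,0.02],0],[[0.0006,0.0003,0.024],0]]'

```text
clock: 41.85
tool_pos: [530.3, -301.9, 148.0]
eef_rot: [-2.203, -2.239, 0.0]
ft_force: [0.1, -0.3, -1.3]
opening: 35.1
```

>>> apply_moves --targets '[[[0,0,0.002],0],[[0,0,0.004],0],[[0,0,0.005],0],[[0,0,0.006],0],[[0,0,0.0065],0]]'

```text
clock: 42.35
tool_pos: [530.4, -302.0, 142.3]
eef_rot: [2.203, 2.239, 0.0]
ft_force: [-1.3, 1.8, 6.4]
opening: 35.6
```

```bash
python3 f.py
```

```text
pos [ 530.44 -302.01  142.26] [0. 0. 0.] yaw 90.92 F [-1.3  1.8  6.4] Ftool [ 1.9 -1.3 -6.4] M [ 0.29  0.45 -0.01] op 35.6 t 42.4
```

>>> apply_moves --targets '[[[0,0,0],0],[[0,0,0],0],[[0,0,0],0],[[0,0,-0.04],0],[[0,0,-0.09],0]]' --hand 0.06

```text
clock: 42.85
tool_pos: [529.4, -301.4, 231.7]
eef_rot: [-2.201, -2.237, 0.003]
ft_force: [1.7, -0.0, 0.5]
opening: 59.9
```

>>> apply_moves --targets '[[[0.19,0.08,0.02],0],[[0.19,0.08,0.02],0],[[0.19,0.08,0.02],0],[[0.19,0.08,0.02],0],[[0.19,0.08,0.02],0]]' --hand 0.085

```text
clock: 43.35
tool_pos: [609.1, -103.6, 211.1]
eef_rot: [-2.193, -2.247, -0.002]
ft_force: [0.1, 0.5, -0.5]
opening: 85.0
```

>>> apply_moves --targets '[[[0.165,0.095,0.06],0],[[0.165,0.095,0.06],0],[[0.165,0.095,0.06],0],[[0.165,0.095,0.06],0],[[0.165,0.095,0.06],0]]'

```text
clock: 43.85
tool_pos: [700.2, 63.6, 148.8]
eef_rot: [-2.192, -2.246, 0.001]
ft_force: [-1.1, 0.1, -0.3]
opening: 85.2
```

>>> apply_moves --targets '[[[0,0,0],0],[[0,0,0],0],[[0,0,0],0],[[0,0,0],0],[[0,0,0],0]]'

```text
clock: 44.35
tool_pos: [699.7, 55.2, 152.5]
eef_rot: [2.204, 2.238, 0.001]
ft_force: [0.7, 0.3, -0.1]
opening: 85.1
```

```bash
python3 w.py p12 clip:3 clip_eye:3; python3 -c "
import numpy as np,cv2
from h import *
f=np.load('pics/last.npy');cv2.imwrite('pics/p12c.png',cv2.resize(f[120:270,170:370],(800,600),interpolation=cv2.INTER_CUBIC))
s=st();im=cams.get_image('wrist')
for m in cams.masks_of('clip','wrist')[:2]:
  p=np.argwhere(m['pixels'])[:,::-1]
  w=np.array([wrist(im,s,u,3)[:2] for u in p]); c=w.mean(0); e,v=np.linalg.eigh(np.cov((w-c).T)); print(m['score'],m['rect'],c,v[:,1],w.min(0),w.max(0))
"
```

```text
tcp [699.7  55.2 152.5] yaw 90.87
clip 0.87 [224.0, 153.0] [669.6  80.6]
clip_eye 0.77 [272.4, 158.3] [718.2  75.9]
cam at [696.6 138.9 294.9]
0.72 [237.3, 161.1, 91.4, 23.6] [682.65430394  75.72419971] [-0.99869107  0.05114837] [631.72876153  61.9450691 ] [729.06574993  86.03945529]
```

View pics/p12c.png

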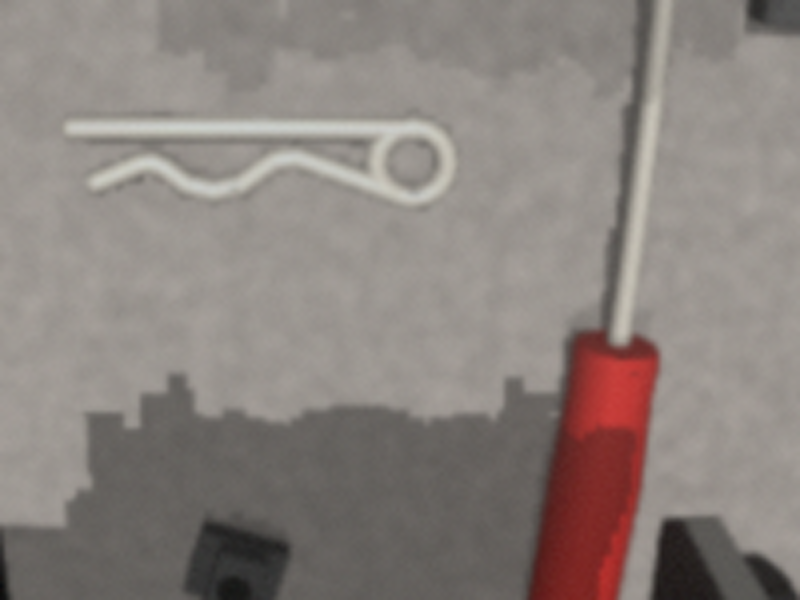

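```bash
python3 -c "
from h import *
s=st();im=cams.get_image('wrist')
g=lambda u:wrist(im,s,(170+u[0]/4,120+u[1]/4),3)
a=g((68,128));b=g((400,128));print(a,b,np.degrees(np.arctan2(*(a-b)[[1,0]])),g((413,162)))
plan((718.5,74,90,0))
"
```

```text
[631.75368728  82.14343115   3.        ] [715.4220859   82.85076415   3.        ] -179.51563277353713 [718.962515    74.21103983   3.        ]
  [[0.0060,0.0064,0.0207],0.529]
  [[0.0084,0.0025,0.0207],0.529]
  [[0.0085,-0.0021,0.0207],0.529]
```

>>> apply_moves --targets '[[[0.006,0.0064,0.021],0.14],[[0.006,0.0064,0.021],0.28],[[0.006,0.0064,0.021],0.42],[[0.006,0.0064,0.021],0.529],[[0.006,0.0064,0.021],0.529]]' --hand 0.04

```text
clock: 45.15
tool_pos: [705.9, 62.1, 130.9]
eef_rot: [2.713, 1.583, -0.001]
ft_force: [0.7, -0.6, -0.2]
opening: 40.1
```

>>> apply_moves --targets '[[[0.0084,0.0025,0.021],0.14],[[0.0084,0.0025,0.021],0.28],[[0.0084,0.0025,0.021],0.42],[[0.0084,0.0025,0.021],0.529],[[0.0084,0.0025,0.021],0.529]]'

```text
clock: 45.65
tool_pos: [712.2, 68.1, 109.9]
eef_rot: [3.032, 0.823, -0.001]
ft_force: [0.1, 0.3, -0.1]
opening: 40.2
```

>>> apply_moves --targets '[[[0.0085,-0.0021,0.021],0.14],[[0.0085,-0.0021,0.021],0.28],[[0.0085,-0.0021,0.021],0.42],[[0.0085,-0.0021,0.021],0.52],[[0.0085,-0.0021,0.021],0.52]]'

```text
clock: 46.15
tool_pos: [718.5, 74.2, 88.9]
eef_rot: [3.141, 0.02, -0.001]
ft_force: [-0.2, -0.2, -0.6]
opening: 40.5
```

>>> apply_moves --targets '[[[0,0,0],0],[[0,0,0],0],[[0,0,0],0],[[0,0,0],0],[[0,0,0],0]]'

```text
clock: 46.65
tool_pos: [718.6, 74.1, 89.2]
eef_rot: [-3.141, -0.015, -0.0]
ft_force: [-0.3, 0.1, -0.3]
opening: 39.8
```

```bash
python3 w.py p13 clip:3 clip_eye:3; python3 -c "
import numpy as np,cv2
from h import *
f=np.load('pics/last.npy');cv2.imwrite('pics/p13c.png',cv2.resize(f[100:325,130:430],(800,600),interpolation=cv2.INTER_CUBIC))
print(np.round(st()['qpos'],2))
"
```

```text
tcp [718.6  74.1  89.2] yaw 0.55
clip 0.58 [244.6, 249.0] [669.9  80.1]
clip_eye 0.64 [247.6, 196.7] [718.9  77.6]
cam at [800.6  74.8 231.5]
[-0.63  0.89  0.81  1.46 -0.68  1.09 -1.25]
```

View pics/p13c.png

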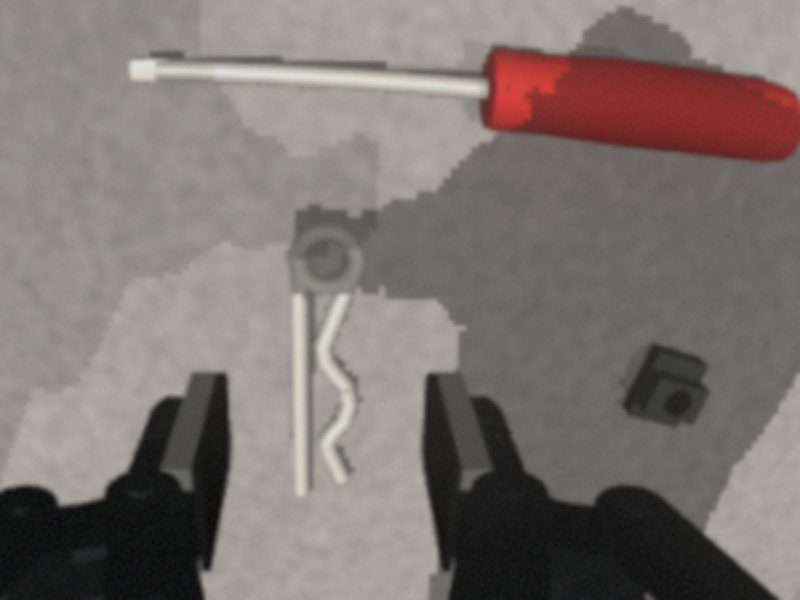

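```bash
python3 -c "
from h import *
s=st();im=cams.get_image('wrist')
g=lambda u:wrist(im,s,(130+u[0]*.375,100+u[1]*.375),3)
e=g((326,259));a=g((302,492));b=g((300,295));print(e,a,b,np.degrees(np.arctan2(*(a-b)[[1,0]])))
plan((e[0],e[1],40,None))
"; python3 f.py
```

```text
[718.50817425  73.79232843   3.        ] [630.83022092  81.44468481   3.        ] [706.51711676  81.77817965   3.        ] -179.74754252065034
  [[-0.0000,0.0003,0.0491],-0.000]
pos [718.56  74.12  89.08] [0. 0. 0.] yaw 0.52 F [-0.4 -0.1 -0.5] Ftool [-0.4  0.1  0.5] M [-0.01  0.01 -0.04] op 40.1 t 46.9
```

>>> apply_moves --targets '[[[0,0.0003,0.03],0],[[0,0.0003,0.06],0],[[0,0.0003,0.08],0],[[0,0.0003,0.083],0],[[0,0.0003,0.083],0]]' --hand 0.034

```text
clock: 47.35
tool_pos: [718.7, 73.5, 6.3]
eef_rot: [3.141, 0.014, -0.0]
ft_force: [-0.2, -0.5, -1.1]
opening: 34.0
```

```bash
python3 f.py
```

```text
pos [718.69  73.49   6.3 ] [0. 0. 0.] yaw 0.5 F [-0.2 -0.5 -1.1] Ftool [-0.2  0.5  1.1] M [0.03 0.   0.04] op 34.0 t 47.4
```

>>> apply_moves --targets '[[[0,0,0.001],0],[[0,0,0.002],0],[[0,0,0.003],0],[[0,0,0.004],0],[[0,0,0.004],0]]'

```text
clock: 47.85
tool_pos: [718.6, 73.8, 2.2]
eef_rot: [3.142, 0.014, 0.0]
ft_force: [0.6, 0.2, 0.8]
opening: 33.8
```

```bash
python3 f.py
```

```text
pos [718.56  73.81   2.16] [0. 0. 0.] yaw 0.51 F [0.6 0.2 0.8] Ftool [ 0.6 -0.2 -0.8] M [-0.03  0.04 -0.03] op 33.8 t 47.9
```

>>> apply_moves --targets '[[[0,0,0.001],0],[[0,0,0.0015],0],[[0,0,0.0015],0],[[0,0,0.0015],0],[[0,0,0.0015],0]]'

```text
clock: 48.35
tool_pos: [718.6, 73.7, 0.6]
eef_rot: [3.141, 0.014, 0.0]
ft_force: [0.4, 0.4, -0.2]
opening: 34.1
```

>>> apply_moves --targets '[[[0,0,0],0],[[0,0,0],0],[[0,0,0],0],[[0,0,0],0],[[0,0,0],0]]' --hand 0.0 --grip_force 80

```text
clock: 48.85
tool_pos: [718.7, 73.8, 1.0]
eef_rot: [-3.141, -0.014, -0.001]
ft_force: [-1.7, -0.2, 5.9]
opening: 20.8
```

```bash
python3 f.py
```

```text
pos [718.71  73.8    1.04] [0. 0. 0.] yaw 0.51 F [-1.7 -0.2  5.9] Ftool [-1.7  0.2 -5.9] M [0.05 0.39 0.01] op 20.8 t 48.9
```

>>> apply_moves --targets '[[[0,0,0],0],[[0,0,-0.05],0],[[0,0,-0.1],0],[[0,0,-0.15],0],[[0,0,-0.2],0]]'

```text
clock: 49.35
tool_pos: [718.2, 73.7, 202.6]
eef_rot: [3.141, 0.013, -0.0]
ft_force: [0.2, 0.0, -1.4]
opening: 20.6
```

```bash
python3 f.py; python3 -c "
from h import *
plan((534.5,-185,200,92.3))"
```

```text
pos [718.19  73.66 202.62] [0. 0. 0.] yaw 0.49 F [ 0.2  0.  -1.4] Ftool [ 0.2 -0.   1.4] M [ 0.06 -0.01 -0.02] op 20.6 t 49.4
  [[-0.0620,0.0857,0.0009],-0.534]
  [[-0.0970,0.0422,0.0009],-0.534]
  [[-0.1049,-0.0130,0.0009],-0.534]
```

>>> apply_moves --targets '[[[-0.062,0.0857,0.0],-0.13],[[-0.062,0.0857,0.0],-0.27],[[-0.062,0.0857,0.0],-0.4],[[-0.062,0.0857,0.0],-0.534],[[-0.062,0.0857,0.0],-0.534]]'

```text
clock: 49.85
tool_pos: [657.2, -12.7, 201.0]
eef_rot: [-3.025, -0.845, -0.001]
ft_force: [0.5, 0.9, -1.0]
opening: 20.3
```

>>> apply_moves --targets '[[[-0.097,0.0422,0.0],-0.13],[[-0.097,0.0422,0.0],-0.27],[[-0.097,0.0422,0.0],-0.4],[[-0.097,0.0422,0.0],-0.534],[[-0.097,0.0422,0.0],-0.534]]'

```text
clock: 50.35
tool_pos: [596.1, -98.8, 200.7]
eef_rot: [-2.698, -1.609, -0.001]
ft_force: [-0.4, 0.2, -1.3]
opening: 20.2
```

>>> apply_moves --targets '[[[-0.105,-0.013,0.0],-0.13],[[-0.105,-0.013,0.0],-0.27],[[-0.105,-0.013,0.0],-0.4],[[-0.105,-0.013,0.0],-0.534],[[-0.105,-0.013,0.0],-0.534]]'

```text
clock: 50.85
tool_pos: [534.9, -184.9, 200.6]
eef_rot: [-2.181, -2.261, -0.0]
ft_force: [0.3, 0.1, -1.5]
opening: 21.1
```

>>> apply_moves --targets '[[[0,0,0.02],0],[[0,0,0.035],0],[[0,0,0.045],0],[[0,0,0.048],0],[[0,0,0.048],0]]'

```text
clock: 51.35
tool_pos: [534.8, -184.9, 152.3]
eef_rot: [-2.178, -2.264, 0.001]
ft_force: [-0.5, 0.3, -0.4]
opening: 20.5
```

```bash
python3 f.py; python3 w.py p14 clip:155 clip_eye:155 cross_hole:155; python3 -c "
import numpy as np,cv2
from h import *
f=np.load('pics/last.npy');cv2.imwrite('pics/p14c.png',cv2.resize(f[150:330,130:370],(800,600),interpolation=cv2.INTER_CUBIC))
print(np.round(st()['qpos'],2))
plan((533.9,-189.3,153,92.3))
"
```

```text
pos [ 534.79 -184.92  152.32] [0. 0. 0.] yaw 92.21 F [-0.5  0.3 -0.4] Ftool [ 0.3 -0.5  0.4] M [ 0.03 -0.06  0.02] op 20.5 t 51.4
tcp [ 534.8 -184.9  152.3] yaw 92.21
clip 0.64 [240.4, 320.5] [ 527.6 -234.1]
clip_eye 0.62 [253.3, 249.4] [ 533.6 -181.2]
cam at [ 529.9 -101.3  294.6]
[-0.18  0.46  0.59  1.85 -0.31  0.93  0.59]
  [[-0.0042,-0.0014,0.0002],-0.001]
```

View pics/p14c.png

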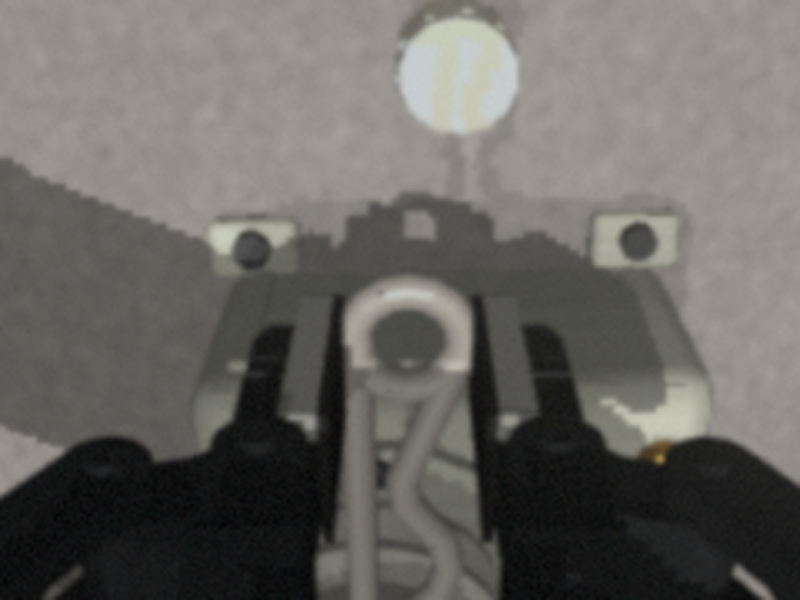

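>>> apply_moves --targets '[[[0,-0.0009,-0.0006],0],[[-0.003,-0.0009,-0.0006],0],[[-0.006,-0.0009,-0.0006],0],[[-0.01,-0.0009,-0.0006],0],[[-0.012,-0.0009,-0.0006],0]]'

```text
clock: 52.05
tool_pos: [534.4, -197.7, 153.3]
eef_rot: [2.177, 2.265, -0.0]
ft_force: [0.6, 0.2, -1.0]
opening: 20.5
```

>>> apply_moves --targets '[[[-0.001,0,0],0],[[-0.002,0,0],0],[[-0.003,0,0],0],[[-0.004,0,0],0],[[-0.005,0,0],0]]'

```text
clock: 52.55
tool_pos: [534.6, -202.0, 153.2]
eef_rot: [2.176, 2.265, -0.0]
ft_force: [-0.1, -0.1, -0.5]
opening: 20.4
```

```bash
cat >> f.py <<'E'
s=st();m=R.from_rotvec(s["eef_rot"]).as_matrix()
r=m.T@(np.array(s["tool_pos"])-np.array([530.4,-301.6,153])); print("rel tool (home 50,8,0):",r.round(2))
E
python3 f.py
```

```text
pos [ 534.62 -202.03  153.23] [0. 0. 0.] yaw 92.3 F [-0.1 -0.1 -0.5] Ftool [-0.1 -0.1  0.5] M [-0.03 -0.02 -0.02] op 20.4 t 52.5
rel tool (home 50,8,0): [99.32  8.21 -0.24]
```

>>> apply_moves --targets '[[[-0.002,0,0],0],[[-0.004,0,0],0],[[-0.006,0,0],0],[[-0.008,0,0],0],[[-0.01,0,0],0]]'

```text
clock: 53.05
tool_pos: [535.0, -212.2, 153.2]
eef_rot: [2.177, 2.265, -0.0]
ft_force: [0.5, -0.1, 0.1]
opening: 20.5
```

```bash
python3 f.py
```

```text
pos [ 534.99 -212.19  153.22] [0. 0. 0.] yaw 92.29 F [ 0.5 -0.1  0.1] Ftool [-0.1  0.5 -0.1] M [ 0.04 -0.02  0.03] op 20.5 t 53.0
rel tool (home 50,8,0): [89.15  8.15 -0.23]
```

>>> apply_moves --targets '[[[-0.003,0,0],0],[[-0.006,0,0],0],[[-0.009,0,0],0],[[-0.011,0,0],0],[[-0.012,0,0],0]]'

```text
clock: 53.55
tool_pos: [535.6, -224.0, 153.2]
eef_rot: [2.176, 2.266, 0.0]
ft_force: [2.3, 2.3, -1.0]
opening: 20.7
```

>>> apply_moves --targets '[[[-0.002,0,0],0],[[-0.004,0,0],0],[[-0.006,0,0],0],[[-0.008,0,0],0],[[-0.01,0,0],0]]'

```text
clock: 54.05
tool_pos: [536.3, -233.7, 153.3]
eef_rot: [2.176, 2.266, 0.001]
ft_force: [4.2, 4.2, -1.1]
opening: 20.4
```

```bash
python3 f.py
```

```text
pos [ 536.35 -233.7   153.32] [0. 0. 0.] yaw 92.33 F [ 4.2  4.2 -1.1] Ftool [4.  4.4 1.1] M [ 0.94 -0.81  0.27] op 20.4 t 54.0
rel tool (home 50,8,0): [67.6   8.71 -0.31]
```

>>> apply_moves --targets '[[[-0.002,0,0],0],[[-0.004,0,0],0],[[-0.006,0,0],0],[[-0.008,0,0],0],[[-0.01,0,0],0]]'

```text
clock: 54.55
tool_pos: [536.4, -244.3, 153.3]
eef_rot: [2.176, 2.265, -0.0]
ft_force: [3.7, 1.9, -0.6]
opening: 20.4
```

```bash
python3 f.py
```

```text
pos [ 536.42 -244.3   153.35] [0. 0. 0.] yaw 92.29 F [ 3.7  1.9 -0.6] Ftool [1.8 3.8 0.6] M [ 0.26 -0.73  0.2 ] op 20.4 t 54.5
rel tool (home 50,8,0): [57.01  8.3  -0.37]
```

>>> apply_moves --targets '[[[-0.002,0,0],0],[[-0.004,0,0],0],[[-0.006,0,0],0],[[-0.007,0,0],0],[[-0.008,0,0],0]]'

```text
clock: 55.05
tool_pos: [536.4, -252.2, 153.2]
eef_rot: [-2.177, -2.265, 0.001]
ft_force: [1.6, 0.2, -1.0]
opening: 20.4
```

```bash
python3 f.py
```

```text
pos [ 536.36 -252.19  153.17] [0. 0. 0.] yaw 92.27 F [ 1.6  0.2 -1. ] Ftool [0.1 1.6 1. ] M [ 0.04 -0.23  0.06] op 20.4 t 55.0
rel tool (home 50,8,0): [49.14  7.91 -0.17]
```

>>> apply_moves --targets '[[[0,0,0],0],[[0,0,0],0],[[0,0,0],0],[[0,0,0],0],[[0,0,0],0]]' --hand 0.05

```text
clock: 55.55
tool_pos: [536.6, -251.9, 153.2]
eef_rot: [-2.176, -2.265, 0.0]
ft_force: [1.7, -0.2, -0.5]
opening: 50.0
```

>>> apply_moves --targets '[[[0,0,-0.03],0],[[0,0,-0.07],0],[[0,0,-0.11],0],[[0,0,-0.13],0],[[0,0,-0.13],0]]'

```text
clock: 56.05
tool_pos: [537.5, -252.5, 286.3]
eef_rot: [2.174, 2.263, 0.003]
ft_force: [-0.1, -0.1, -0.7]
opening: 50.1
```

>>> apply_moves --targets '[[[0.03,0,0],0],[[0.03,0,0],0],[[0.03,0,0],0],[[0.03,0,0],0],[[0.03,0,0],0]]' --hand 0.085

```text
clock: 56.55
tool_pos: [535.2, -222.7, 283.0]
eef_rot: [-2.178, -2.264, 0.001]
ft_force: [-0.1, -0.8, 0.0]
opening: 85.2
```

```bash
python3 w.py p15 clip:155 clip_eye:155 spacer:134 pulley_a:92; python3 -c "
import numpy as np,cv2
from h import *
f=np.load('pics/last.npy')
a=cv2.resize(f[150:270,180:340],(800,600),interpolation=cv2.INTER_CUBIC)[:, :]
im=cams.get_image('scene')
for t,z in [('clip',155),('clip_eye',155),('spacer',134),('pulley_a',92),('pulley_a',4),('cap',4)]:
    for o in cams.tip_of(t,'scene')[:4]:
        if o['score']>.3: print(t,z,round(o['score'],2),np.round(o['xy']),pix2w(im,o['xy'],z).round(1)[:2])
u,v=w2pix(im,(530,-301,130)).astype(int)
b=cv2.resize(im['frame'][v-50:v+50,u-33:u+34],(400,600),interpolation=cv2.INTER_CUBIC)
cv2.imwrite('pics/p15c.png',np.hstack([cv2.resize(f[140:290,200:300],(400,600),interpolation=cv2.INTER_CUBIC),b]))
"
```

```text
tcp [ 535.2 -222.7  283. ] yaw 92.23
clip 0.82 [245.3, 255.3] [ 529.4 -301.4]
clip_eye 0.94 [252.2, 209.0] [ 534.6 -248.4]
spacer 0.72 [246.4, 246.5] [ 530.2 -302.5]
pulley_a 0.8 [248.1, 231.5] [ 531.7 -304.4]
cam at [ 530.2 -139.   425.3]
clip 155 0.48 [155. 270.] [ 531.4 -299.5]
clip_eye 155 0.43 [171. 254.] [ 531.3 -238.5]
spacer 134 0.42 [158. 272.] [ 530.7 -294.1]
pulley_a 92 0.76 [274. 165.] [531.1 226.3]
pulley_a 92 0.71 [248. 204.] [561.4  53.7]
pulley_a 92 0.52 [159. 280.] [ 529.9 -296.9]
pulley_a 4 0.76 [274. 165.] [488.7 285.9]
pulley_a 4 0.71 [248. 204.] [521.2 100.9]
pulley_a 4 0.52 [159. 280.] [ 487.4 -274.7]
cap 4 0.53 [123. 323.] [ 501.7 -431.6]
cap 4 0.47 [301. 142.] [499.1 430.2]
cap 4 0.43 [199. 268.] [ 552.9 -171.3]
```

View pics/p15c.png

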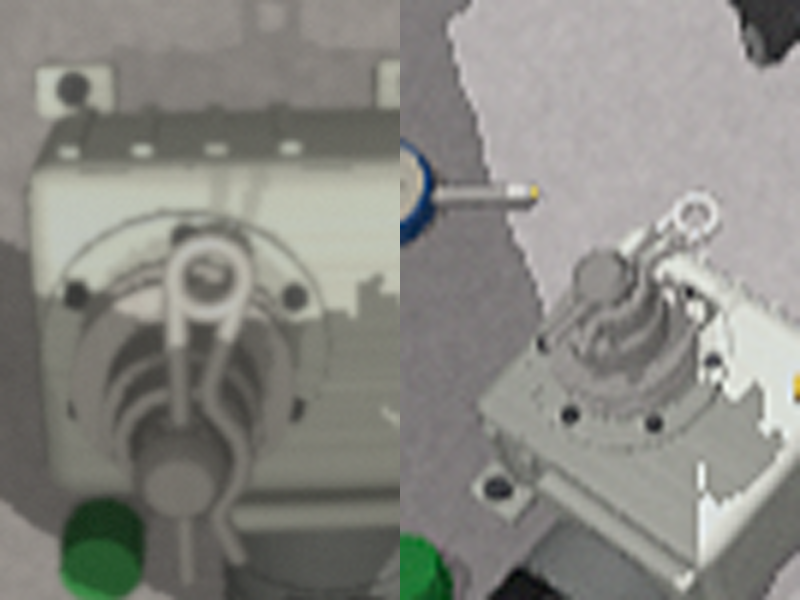

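```bash
python3 -c "
from cell import order
print(order.job_done())"
```

```text
the job is handed in; nothing more can be done
None
```

The job is handed in, with all steps done in the order asked at about 57 s on the robot's clock.

- **Cap:** I put it in the tray. A wrist picture taken later showed it there.
- **Other pulley:** Besides the purple look-alike, only one other pulley was on the bench. It was pulley_d (19 mm bore), and it stands flat in the tray about 100 mm from the cap. The purple look-alike was left alone.
- **Pulley_a:** I identified it by its 26.5 mm bore and a keyway measured at about 9 mm. It slid down over the key with almost no twisting moment and came to rest on the shoulder at the expected height with 32 N.
- **Spacer:** It went over the shaft without resistance and sits on the boss, with contact at the expected height.
- **R-clip:** The leg entered the cross-hole without force. The bent leg pushed back with about 4 N and then fell to about 0 N, so it snapped over. The final picture shows the tip out on the far side and the bent leg around the shaft.

**Checks that disagreed:**
- My first camera estimate of the shaft was about 5 mm off in y. I corrected it by feel during insertion.
- The scene camera's estimates of the clip eye and the spacer were 8 to 13 mm from where the wrist camera put them. I trusted the wrist camera and the forces.
- The peak of 4 N as the clip went over the shaft was just under the stated 5 to 10 N, because I read the force only at the end of each step.
- I had no independent check of the pulley's angle on the key beyond its reaching the shoulder.

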